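Put the paints and the brush back in the bench organisers

ROBOT

A 6-joint arm with a two-finger parallel gripper is mounted at the origin on a cart in front of the work surface, level with it; the furniture and walls round the work are solid. World frame = base frame: x ahead of the robot, y to its left, z up, the work surface at z = 0. Lengths are in m, angles in rad, forces in N, time in s.
With the tool pointing down it reaches from about 0.375 to 0.975 m from the base axis. Payload 3.8 kg.
Tool frame: the origin (TCP) lies on the mounting face of the last link; the fingertips stand 173 mm ahead of it and the grasp point (between the pads) lies 155 mm ahead of it; z points along the fingers, y is the direction in which the jaws open and shut (so a half turn about z gives the same grasp; the last joint's range is limited). The gripper opens to 85 mm and grips with 20 to 120 N. Pads are 22 mm wide; open, the fingers measure 114 mm over their backs; the gripper's body (76 mm by 85 mm) begins 54 mm behind the grasp point. The pads swing forward as they close: fully open they stand 13 mm farther back than shut.
Start: joints at [1.122, 0.264, 1.604, -0, 1.274, -0.037], TCP at [0.27, 0.619, 0.405] pointing down, gripper open.
Joint ranges: [-2.63, 2.63], [-0.94, 2.18], [0.31, 2.57], [-1.31, 4.45], [0, 2.66], [-2.55, 2.55]. Speed limits (rad/s): [2.57, 2.57, 3.14, 3.14, 3.14, 3.14].

INTERFACE

Orientations are given as a rotation vector (axis times angle).
In Python, from workcell import bot gives the robot as it stands.
- The arm moves only by the shell command python3 -m jog 'ROWS' [FORCE]. ROWS is JSON, a list that holds one entry, the list of rows, each a list of 7 numbers: the closure, from 0 (fully open) to 1 (shut), then the shift along the tool's x, y, z in cm, then the turn, a rotation vector about the tool's x, y, z in rad. A call has 1 to 12 rows; each row is the pose to reach, as a shift and turn from the pose commanded when the call began, along the tool's axes at that moment; what a row does not reach only later rows make up. A row lasts 1/8 s, in which the tool goes at most 62.5 mm and 10.7 degrees, less where a joint would pass 70% of its speed; a pose out of reach is approached as far as the arm can. A call with a gripper value outside its range is refused whole. The fingers move at their own pace and stop on an object; FORCE is the grip in N (left out, the last holds). Time passes only in rows, so rows that repeat a pose let the fingers close. It gives the time, the measured TCP pose, the force and the opening at its end, in the units of the state.
- bot.read_state(): the state, without advancing time (a new reading comes with each control period).
- bot.read_camera(name): name is "side" or "top"; returns the picture (420x560x3 uint8, red, green, blue); there is no depth.
- bot.camera_model(name): a dict with "intrinsics" (3x3 intrinsics, pixels), "rvec" (rotation vector, rad) and "tvec" (3), from world to camera coordinates, as OpenCV has them. Camera axes: x right, y down, z forward; pixel columns grow to the right and rows downward; lengths in m; the calibration is good to about 2 mm. A picture is of the moment at which its call begins. camera_model takes no time and is no camera call.
- bot.finish_job(): hands the job in, once; it reports no verdict.
The state is a dict: "time": time; "q": joint angles; "joint_vel": joint speeds; "joint_torque": joint torques, N m; "tool_pos": TCP position; "tcp_rot": TCP orientation; "wrist_force": force on the tool from outside, world axes, zero at the start; "torque": the same for the moment, N m; "width": opening from 0.0 (shut) to 1.0 (fully open).
Only numpy, scipy, OpenCV 4.12 (cv2) and the standard library are available. Lean on these libraries where they do the work, as an engineer would, in place of code of your own. Each camera call takes 0.05 s, during which the arm holds its last target.

TASK

Painting is finished: clear the five painting things in the middle of the bench into the three birch organisers. Stand the two squeeze bottles with pointed nozzles in the narrow wells of the bottle rack and the two short screw-lid jars in the wide wells of the jar rack, one to a well, upright and right down on the well floor; lay the brush level across both rails of the brush rest, down between the dowels and centred front to back, so that its bristles hang free. Leave the paint tube and the sanding block where they lie.

Things in the scene. Friction and masses are not known exactly. Their poses are not given: they have to be found in the camera images.
- bottle_1_centre (a point): Black squeeze paint bottle with a narrow pointed nozzle, standing, 109 mm tall; the body is a cylinder 37 mm in diameter up to 69 mm from its foot, above that the nozzle (24 mm and less). About 70 g; hold it near the top of the body (about 58 mm up). The point is on its axis, half-way up (54.5 mm above its foot); z is up along the axis.
- bottle_2_centre (a point): Grey squeeze paint bottle of the same kind, standing, 98 mm tall; body a cylinder 37 mm in diameter up to 63 mm from its foot, pointed nozzle above. About 70 g; hold it at the point or just above. The point is on its axis, half-way up (49 mm above its foot); z is up along the axis.
- jar_1_centre (a point): Short squat paint jar with a white screw lid, a plain cylinder 49 mm in diameter, 52 mm tall, standing. About 100 g. The point is on its axis, half-way up (26 mm above its foot); z is up. Hold it in the upper half so that the fingers stay above the rack.
- jar_2_centre (a point): Short squat bronze-brown paint jar with a black screw lid, a plain cylinder 48 mm in diameter, 66 mm tall, standing. About 100 g. The point is on its axis, half-way up (33 mm above its foot); z is up. Hold it in the upper half so that the fingers stay above the rack.
- brush_centre (a point): Round hog-hair brush lying flat, 209 mm long. The point is at mid-length, 5 mm above its underside; +y points to the bristles (59 to 100 mm from the point, 20 mm wide). Metal ferrule from 12 to 59 mm, 12 mm wide, axis 7 mm above the underside; blue handle on the -y side, 9 mm wide at the point, tapering. z is up. It balances near the point: hold it there.
- bottle_rack: Fixed birch block 82 (x) by 150 mm (y), 30 mm high: the higher block, with two narrower round wells 53 mm in diameter side by side. Origin under its centre, on the bench. Well axes at x = 0, y = +36.5 and -36.5 mm; well floor 8 mm above the bench, wells 22 mm deep, 3 mm chamfer.
- jar_rack: Fixed birch block 88 (x) by 154 mm (y), 22 mm high: the lower block, with two wider round wells 64 mm in diameter side by side. Origin under its centre, on the bench. Well axes at x = 0, y = +36.5 and -36.5 mm; well floor 8 mm above the bench, wells 14 mm deep, 3 mm chamfer.
- brush_rest: Fixed birch brush rest; origin under its centre, on the bench. Base board 110 (x) by 150 mm (y), top 8 mm above the bench; two rails 12 mm thick along y at x = +35 and -35 mm, tops 31 mm up. Each rail has four dowels, 8 mm thick, tops 46 mm up, at y = -66, -22, 22, 66 mm: three bays 36 mm clear at y = -44, 0, 44 mm. A brush lies along x in any bay, either way round.
- paint_tube_centre (a point): Bystander: red paint tube lying loose, 131 mm long (its y), 34 mm wide, 23 mm high; the point is its centre. Leave alone. Beyond and to the left of it a fixed stage lamp hangs over the bench, from about 0.32 m above the bench upward, 0.57 to 0.72 m ahead of the robot and 0.08 to 0.28 m to its right: pass in front of it with the wrist, not under or through it.
- sanding_block_centre (a point): Bystander: wooden sanding block lying loose, 43 x 71 mm (its y), 24 mm high; the point is its centre. Leave alone.

How it is judged:
At the end, for the whole second after the job is handed in: Bottles in bottle-rack wells, jars in jar-rack wells: upright within 0.15 rad, on the well floor (6 mm), within 14 mm of the wells' row. Brush on both rails, in a bay, middle within 18 mm of the rest's along its x, in line within 0.35 rad. Tube and block shifted under 30 mm. All at rest (x of bottle_1_centre in the frame of bottle_rack between -0.014 and 0.014 m and y of bottle_1_centre in the frame of bottle_rack between -0.055 and 0.055 m and z of bottle_1_centre in the frame of bottle_rack between 0.0565 and 0.0685 m and angle between each of bottle_1_centre, bottle_2_centre, jar_1_centre, jar_2_centre's own z axis and vertical below 0.15 rad and x of bottle_2_centre in the frame of bottle_rack between -0.014 and 0.014 m and y of bottle_2_centre in the frame of bottle_rack between -0.055 and 0.055 m and z of bottle_2_centre in the frame of bottle_rack between 0.051 and 0.063 m and x of jar_1_centre in the frame of jar_rack between -0.014 and 0.014 m and y of jar_1_centre in the frame of jar_rack between -0.055 and 0.055 m and z of jar_1_centre in the frame of jar_rack between 0.028 and 0.04 m and x of jar_2_centre in the frame of jar_rack between -0.014 and 0.014 m and y of jar_2_centre in the frame of jar_rack between -0.055 and 0.055 m and z of jar_2_centre in the frame of jar_rack between 0.035 and 0.047 m and x of brush_centre in the frame of brush_rest between -0.018 and 0.018 m and y of brush_centre in the frame of brush_rest between -0.064 and 0.064 m and z of brush_centre in the frame of brush_rest between 0.028 and 0.043 m and angle between the y axis of brush_centre and the x axis of brush_rest, either way round below 0.35 rad); the robot touches nothing.
It fails at once if the paint tube is shifted by more than 30 mm (distance of paint_tube_centre from where it was at the start of the episode above 0.03 m).
It fails at once if the sanding block is shifted by more than 30 mm (distance of sanding_block_centre from where it was at the start of the episode above 0.03 m).
It also fails if it takes over 109 s, if anything falls off the work surface, if the arm or the gripper's body presses on something with over 40 N, if the wrist force passes 120 N, or if a joint passes its speed limit or range.

## Working session

There is one attempt and no reset: what is moved stays moved. The work goes in short steps, Python scripts to look and compute and a shell command to move; the robot and the scene stay as the last step left them, time stands still between calls to the robot, and variables do not carry over. Pictures are saved under pics/ and viewed, and the job is handed in when it is done.

```bash
ls; mkdir -p pics; python3 - <<'E'
from workcell import bot
import cv2,numpy as np
for n in ("side","top"):
    im=bot.read_camera(n); cv2.imwrite(f"pics/{n}0.png",im[:,:,::-1]); m=bot.camera_model(n); print(n,m)
    R=cv2.Rodrigues(np.array(m['rvec'],float))[0]; print(-R.T@np.array(m['tvec']),R[2])
print(bot.read_state())
E
```

```text
pics
side {'intrinsics': array([[449.10970741,   0.        , 281.96512485],
       [  0.        , 449.10970741, 212.74311587],
       [  0.        ,   0.        ,   1.        ]]), 'rvec': array([ 2.24522896, -0.18939357,  0.06119704]), 'tvec': array([-0.46265647,  0.15763996,  0.92581763])}
[ 0.37380173 -0.6869583   0.69598865] [ 0.1092806   0.76878214 -0.63010457]
top {'intrinsics': array([[402.24695965,   0.        , 288.7055064 ],
       [  0.        , 402.24695965, 202.4528911 ],
       [  0.        ,   0.        ,   1.        ]]), 'rvec': array([ 2.15053727, -2.11334695,  0.16362569]), 'tvec': array([0.06428226, 0.4668149 , 1.13224073])}
[0.27587831 0.05940001 1.19347402] [ 0.16208678  0.01111802 -0.98671387]
{'time': 0.1, 'q': array([ 1.12212324e+00,  2.64669160e-01,  1.60528865e+00,  1.34508441e-05,
        1.27370844e+00, -3.68948074e-02]), 'joint_vel': array([ 0.00027918, -0.00220658, -0.0045682 , -0.00065523,  0.000495  ,
       -0.00076921]), 'joint_torque': array([ 7.59827217e-04, -5.16705143e+01, -3.68592095e+01, -6.48131686e-05,
        6.35492761e-03, -4.27166765e-05]), 'tool_pos': array([0.27001551, 0.61828238, 0.40346433]), 'tcp_rot': array([-0.64216095, -3.07473794,  0.00315631]), 'wrist_force': array([ 0.37617031, -0.15667918,  0.59805267]), 'torque': array([-0.01180192, -0.0251684 ,  0.05130781]), 'width': 0.999204340957587}
```

View pics/side0.png

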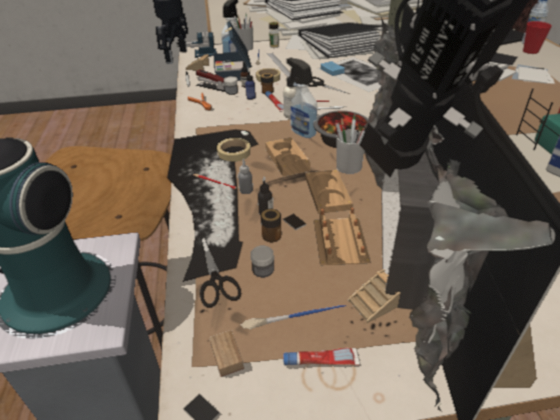

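View pics/top0.png

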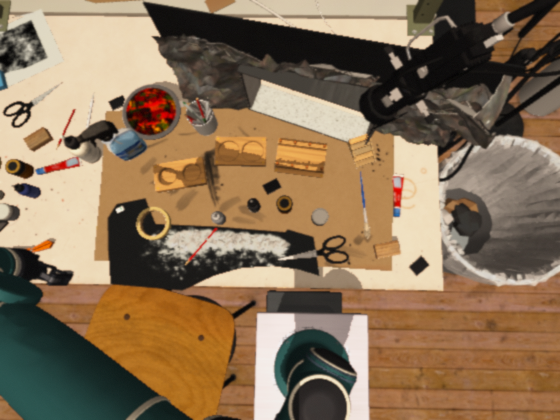

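```bash
python3 - <<'E'
import cv2
a=cv2.imread("pics/side0.png"); b=cv2.imread("pics/top0.png")
cv2.imwrite("pics/s1.png",cv2.resize(a[120:390,180:420],None,fx=2.2,fy=2.2,interpolation=cv2.INTER_CUBIC)[:600])
cv2.imwrite("pics/t1.png",cv2.resize(b[120:280,140:410],None,fx=2.9,fy=2.9,interpolation=cv2.INTER_CUBIC))
E
```

```text
(no output)
```

View pics/s1.png

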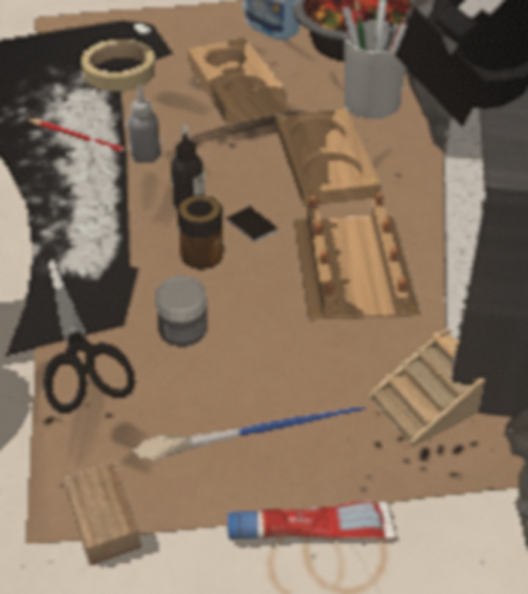

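View pics/t1.png

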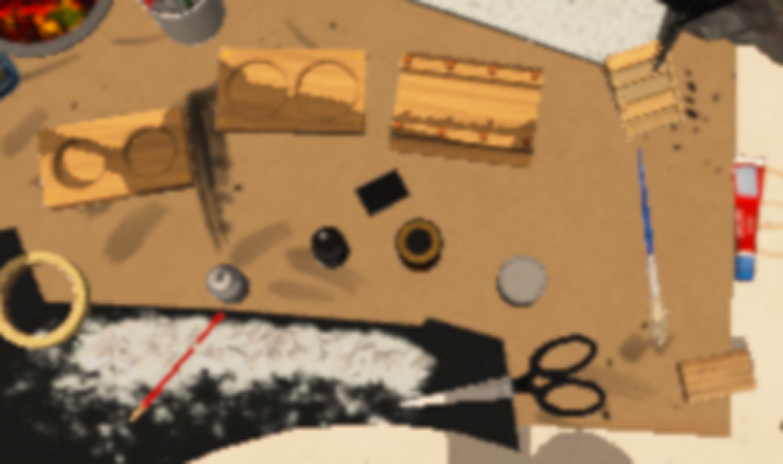

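```bash
python3 - <<'E'
import cv2,numpy as np
a=cv2.imread("pics/side0.png"); b=cv2.imread("pics/top0.png")
def crop(im,cx,cy,h=20,f=6.4):
    x0,y0=cx-h,cy-h
    c=cv2.resize(im[y0:y0+2*h,x0:x0+2*h],None,fx=f,fy=f,interpolation=cv2.INTER_CUBIC)
    for i in range(0,2*h,5):
        p=int(i*f); cv2.line(c,(p,0),(p,4 if i%10 else 10),(0,255,0),1); cv2.line(c,(0,p),(4 if i%10 else 10,p),(0,255,0),1)
    cv2.putText(c,f"{x0},{y0}",(12,22),0,.45,(0,255,255),1); return c
S=[(246,180),(265,197),(271,224),(262,260)]
T=[(218,216),(253,205),(284,204),(320,216)]
im=np.vstack([np.hstack([crop(a,*p,h=20,f=4.9) for p in S]),np.hstack([crop(b,*p,h=14,f=7) for p in T])]) 
cv2.imwrite("pics/c1.png",im) ; print(im.shape)
im=np.hstack([crop(a,290,155,32,6),crop(a,332,190,32,6)]);cv2.imwrite("pics/c2.png",im)
im=np.hstack([crop(b,180,175,32,6),crop(b,240,152,32,6)]);cv2.imwrite("pics/c3.png",im)
im=np.hstack([crop(a,342,240,32,6),crop(b,301,156,32,6)]);cv2.imwrite("pics/c4.png",im)
im=np.hstack([crop(a,290,310,60,3.2),crop(b,365,200,40,4.8)]);cv2.imwrite("pics/c5.png",im)
E
```

```text
(392, 784, 3)
```

View pics/c1.png

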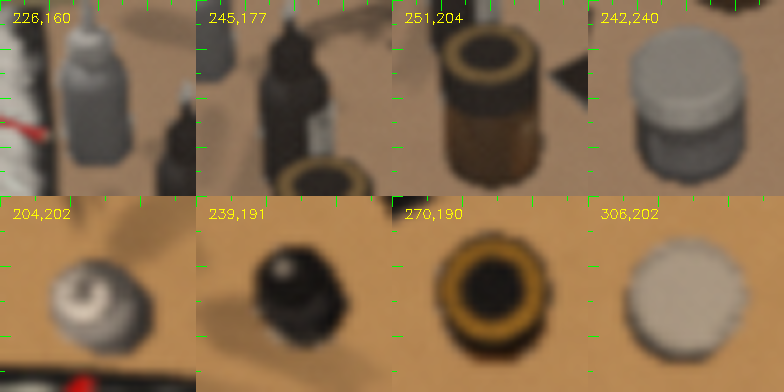

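View pics/c2.png

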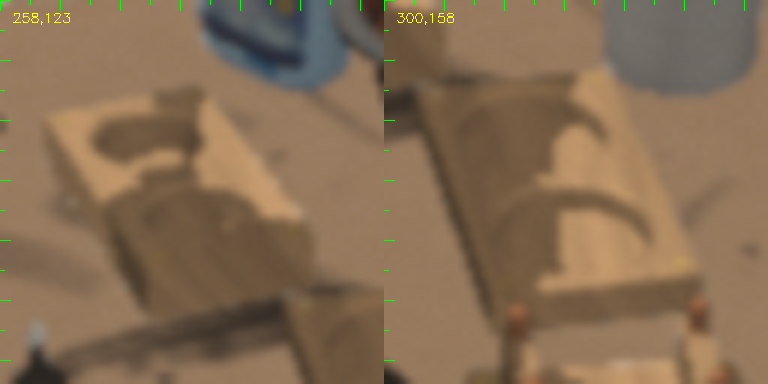

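View pics/c3.png

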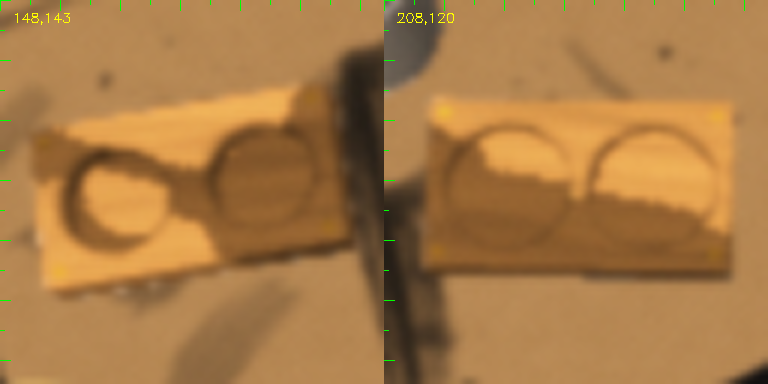

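View pics/c4.png

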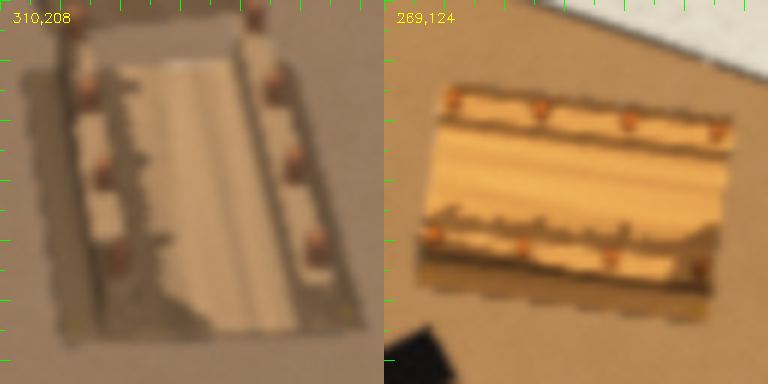

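View pics/c5.png

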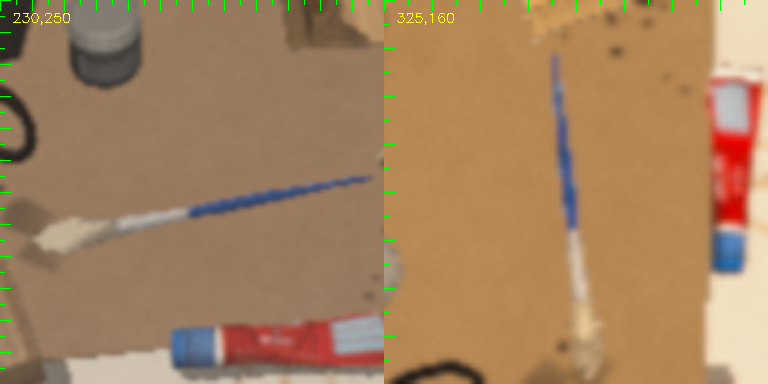

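```bash
cat > h.py <<'E'
import cv2,numpy as np
from workcell import bot
M={n:bot.camera_model(n) for n in("side","top")}
def PR(n):
    m=M[n]; R=cv2.Rodrigues(np.array(m['rvec'],float))[0]; return np.array(m['intrinsics'])@np.c_[R,np.array(m['tvec'])]
P={n:PR(n) for n in M}
def tri(s,t):
    X=cv2.triangulatePoints(P['side'],P['top'],np.array(s,float).reshape(2,1),np.array(t,float).reshape(2,1))[:,0]; X=X[:3]/X[3]
    e=[np.linalg.norm(proj(n,X)-p) for n,p in(("side",s),("top",t))]
    return X.round(4),np.round(e,1)
def proj(n,X):
    u=P[n]@np.r_[X,1]; return u[:2]/u[2]
def plane(n,p,z):
    # ray to plane
    H=P[n][:,[0,1,3]].copy(); H[:,2]+=P[n][:,2]*z
    X=np.linalg.solve(H,[p[0],p[1],1]); return (X[:2]/X[2]).round(4)
E
python3 - <<'E'
from h import *
def s1(i,x,y): o=[(226,160),(245,177),(251,204),(242,240)][i]; return o[0]+(x-196*i)/4.9-.4, o[1]+y/4.9-.4
def t1(i,x,y): o=[(204,202),(239,191),(270,190),(306,202)][i]; return o[0]+(x-196*i)/7-.4, o[1]+(y-196)/7-.4
print('jar2 top',tri(s1(2,490,56),t1(2,493,291)), plane('top',t1(2,493,291),.066),plane('side',s1(2,490,56),.066))
print('jar1 top',tri(s1(3,688,65),t1(3,687,299)), plane('top',t1(3,687,299),.052),plane('side',s1(3,688,65),.052))
print('b1 tip',tri((263.7,177),t1(1,283,266)), plane('top',t1(1,283,266),.109),plane('side',(263.7,177),.109))
print('b2 tip',tri(s1(0,88,20),t1(0,80,293)), plane('top',t1(0,80,293),.098),plane('side',s1(0,88,20),.098))
def c(o,x,y,f=6): return o[0]+x/f-.4,o[1]+y/f-.4
print('brack corners')
for s,t in(((45,118),(32,135)),((205,92),(320,85))): # guess
    pass
o=(148,143);k=(208-64*0,120)
for p in((32,135),(325,85),(345,235),(45,290),(118,200),(265,175)): print('bt',plane('top',c(o,*p),.03))
for p in((45,118),(205,92),(310,222),(148,145),(205,215)): print('bs',plane('side',c((258,123),*p),.03))
o=(208,120)
for p in((434-384,98),(732-384,102),(732-384,270),(424-384,265),(510-384,186),(655-384,186)): print('jt',plane('top',c(o,*p),.022))
for p in((415-384,85),(605-384,68),(697-384,275),(490-384,295),): print('js',plane('side',c((300,158),*p),.022))
for p in((454-384,98),(541-384,108),(629-384,120),(718-384,130),(433-384,234),(523-384,246),(611-384,258),(700-384,267)): print('rt',plane('top',c((269,124),*p),.046))
for p in((70,25),(88,92),(103,170),(118,255),(255,15),(274,85),(294,162),(317,245)): print('rs',plane('side',c((310,208),*p),.046))
for n,x,y in (('ferr/handle',572,230),('tipend',555,57),('ferr/brist',581,297),('bristend',592,375)): print(n,plane('top',c((325,160),x-384,y,4.8),.006))
for n,x,y in (('ferr/handle',190,212),('tipend',371,178),('ferr/brist',118,225),('bristend',35,240)): print(n,plane('side',c((230,250),x,y,3.2),.006))
E
```

```text
jar2 top (array([0.4586, 0.0854, 0.0603]), array([0.4, 0.4])) [0.4588 0.0853] [0.457  0.0784]
jar1 top (array([ 0.4252, -0.0175,  0.0469]), array([0.1, 0.1])) [ 0.4247 -0.0172] [ 0.4246 -0.0228]
b1 tip (array([0.4569, 0.1754, 0.1027]), array([0.5, 0.6])) [0.4574 0.1748] [0.4548 0.1659]
b2 tip (array([0.4173, 0.2771, 0.0797]), array([0.4, 0.4])) [0.4162 0.2737] [0.415  0.2482]
brack corners
bt [0.5732 0.4799]
bt [0.6012 0.3352]
bt [0.5249 0.3212]
bt [0.4949 0.4677]
bt [0.5408 0.4347]
bt [0.5547 0.3625]
bs [0.4923 0.4573]
bs [0.5732 0.4671]
bs [0.5996 0.3407]
bs [0.5376 0.4225]
bs [0.5535 0.3558]
jt [0.6694 0.2974]
jt [0.6696 0.1464]
jt [0.5822 0.144 ]
jt [0.5823 0.2983]
jt [0.6239 0.2569]
jt [0.6251 0.1839]
js [0.5782 0.2961]
js [0.6646 0.2934]
js [0.6633 0.1397]
js [0.5782 0.1424]
rt [0.6519 0.1008]
rt [0.6475 0.0577]
rt [0.642  0.0142]
rt [ 0.6375 -0.0297]
rt [0.5825 0.1096]
rt [0.5771 0.0654]
rt [0.5718 0.0223]
rt [ 0.568  -0.0212]
rs [0.5759 0.0931]
rs [0.5735 0.0532]
rs [0.5689 0.0102]
rs [ 0.5638 -0.0335]
rs [0.6468 0.086 ]
rs [0.6423 0.0446]
rs [0.6372 0.002 ]
rs [ 0.6327 -0.041 ]
ferr/handle [ 0.4594 -0.1512]
tipend [ 0.5695 -0.1419]
ferr/brist [ 0.4176 -0.1563]
bristend [ 0.3696 -0.1624]
ferr/handle [ 0.4576 -0.1545]
tipend [ 0.5698 -0.1485]
ferr/brist [ 0.4142 -0.1565]
bristend [ 0.3649 -0.1587]
```

```bash
cat >> h.py <<'E'
def go(x,y,z,yaw):
    s=bot.read_state(); R=cv2.Rodrigues(np.array(s['tcp_rot'],float))[0]; p=np.array(s['tool_pos'])
    yt=np.array([np.cos(yaw),np.sin(yaw),0]); zt=np.array([0,0,-1.]); Rt=np.c_[np.cross(yt,zt),yt,zt]
    d=R.T@(np.array([x,y,z])-p)*100; w=cv2.Rodrigues(R.T@Rt)[0].ravel()
    print('t',round(s['time'],2),'pos',p.round(4),'jaw',round(np.arctan2(R[1,1],R[0,1]),3),'width',round(s['width'],3))
    print('shift cm',d.round(2),'turn',w.round(3),'rows>=',int(np.ceil(max(np.linalg.norm(d)/6.25,np.linalg.norm(w)/.187))))
def crop(im,cx,cy,h,f):
    x0,y0=int(cx-h),int(cy-h)
    c=cv2.resize(im[y0:y0+2*h,x0:x0+2*h],None,fx=f,fy=f,interpolation=cv2.INTER_CUBIC)
    for i in range(0,2*h,5):
        p=int(i*f); l=4 if i%10 else 10; cv2.line(c,(p,0),(p,l),(0,255,0),1); cv2.line(c,(0,p),(l,p),(0,255,0),1)
    cv2.putText(c,f"{x0},{y0}",(12,22),0,.45,(0,255,255),1); return c
def snap(name,ps,pt,h=30,f=6):
    a=bot.read_camera('side')[:,:,::-1];b=bot.read_camera('top')[:,:,::-1]
    cv2.imwrite(f'pics/{name}_s.png',a);cv2.imwrite(f'pics/{name}_t.png',b)
    cv2.imwrite(f'pics/{name}.png',np.hstack([crop(a,*ps,h,f),crop(b,*pt,h,f)]))
E
python3 - <<'E'
from h import *
go(.416,.272,.33,.19)
print(plane('top',(200,133),0),plane('side',(348,170),0), plane('side',(336,158),0))
E
```

```text
t 0.1 pos [0.27   0.6183 0.4035] jaw 1.159 width 0.999
shift cm [-27.24 -25.88   7.4 ] turn [-0.002  0.001  0.969] rows>= 7
[0.6855 0.3518] [0.7041 0.3142] [0.687  0.3807]
```

```bash
python3 -m jog '[[[0,-27.2,-25.9,7.4,0,0,0.97],[0,-27.2,-25.9,7.4,0,0,0.97],[0,-27.2,-25.9,7.4,0,0,0.97],[0,-27.2,-25.9,7.4,0,0,0.97],[0,-27.2,-25.9,7.4,0,0,0.97],[0,-27.2,-25.9,7.4,0,0,0.97],[0,-27.2,-25.9,7.4,0,0,0.97],[0,-27.2,-25.9,7.4,0,0,0.97],[0,-27.2,-25.9,7.4,0,0,0.97],[0,-27.2,-25.9,7.4,0,0,0.97]]]' 30
python3 - <<'E'
from h import *
go(.416,.272,.205,.19)
snap('p1',(246,165),(205,216),36,5.4)
E
```

```text
time: 1.35
tool_pos: [0.4154, 0.2737, 0.331]
tcp_rot: [-1.999, -2.423, -0.001]
wrist_force: [0.0, 0.2, 1.0]
width: 1.001
t 1.35 pos [0.4154 0.2737 0.331 ] jaw 0.191 width 1.001
shift cm [-0.18  0.02 12.6 ] turn [ 0.    -0.     0.001] rows>= 3
```

View pics/p1.png

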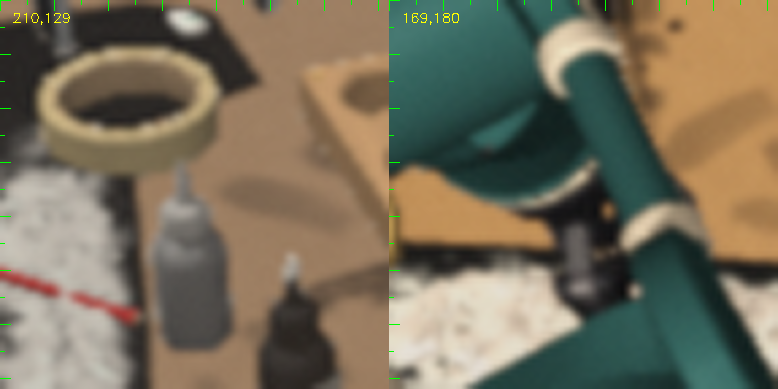

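View pics/p1_s.png

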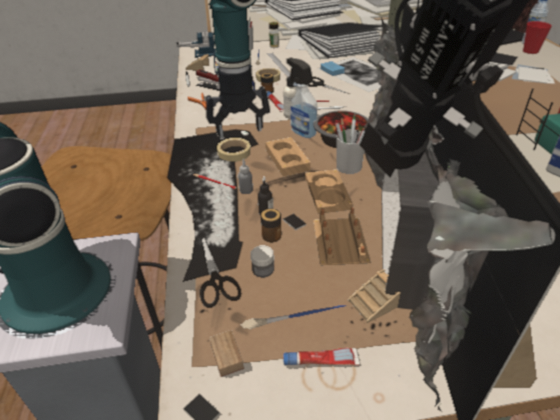

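View pics/p1_t.png

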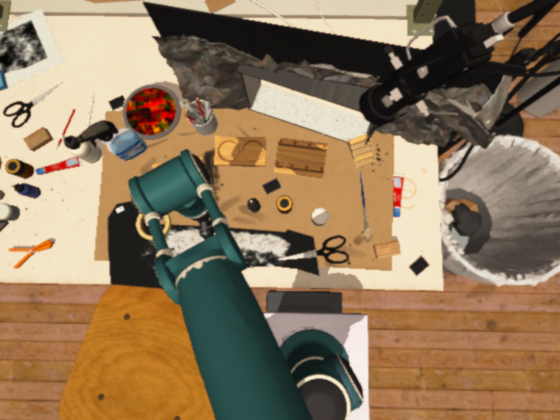

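```bash
python3 - <<'E'
from h import *
im=cv2.imread('pics/p1_s.png')
p=np.array([.4154,.2737]);d=np.array([np.cos(.19),np.sin(.19)])
for s in(-.057,-.0425,.0425,.057): print(s,[proj('side',np.r_[p+s*d,z]).round(1) for z in(.171,.158)])
cv2.imwrite('pics/p1z.png',crop(im,238,125,36,9)[:600])
E
```

```text
-0.057 [array([217.2, 136.6]), array([217.8, 141.5])]
-0.0425 [array([223.2, 135.5]), array([223.7, 140.3])]
0.0425 [array([257.4, 128.9]), array([257.7, 133.7])]
0.057 [array([263.1, 127.8]), array([263.4, 132.6])]
```

View pics/p1z.png

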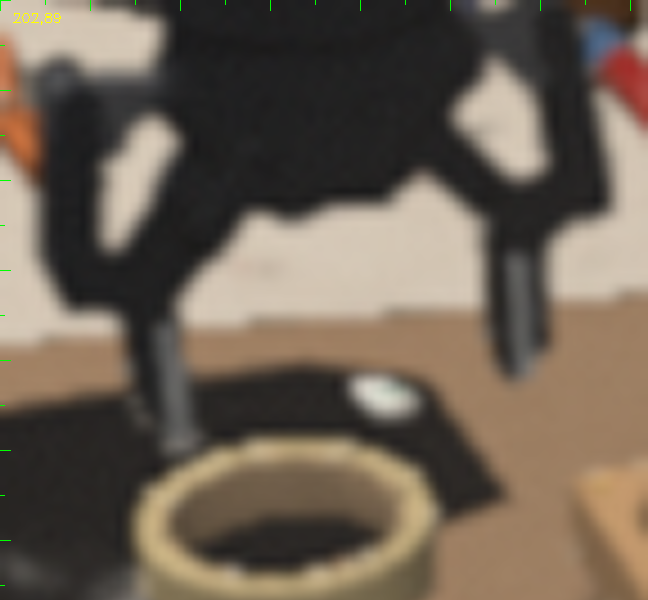

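```bash
python3 - <<'E'
from h import *
print(tri((243.3,159.2),(215,215.4)),plane('side',(243.3,159.2),.098),plane('top',(215,215.4),.098))
# b2 foot : bottom of body side (192,350)/5.4
f=(210+192/5.4-.4,129+350/5.4-.4); print('foot near',plane('side',f,0))
f=(244+291/5.4*0,0)
print('b1 tip',plane('side',(210+291/5.4-.4,129+255/5.4-.4),.109),tri((210+291/5.4-.4,129+255/5.4-.4),(251,200.6)))
# jar foots
print('jar1 foot near',plane('side',(242+100/4.9-.4,240+184/4.9-.4),0),'jar2',plane('side',(251+100/4.9-.4,204+187/4.9-.4),0))
E
```

```text
(array([0.4167, 0.2744, 0.0945]), array([0.1, 0.1])) [0.4163 0.2688] [0.4164 0.2737]
foot near [0.4128 0.2587]
b1 tip [0.4549 0.1708] (array([0.4565, 0.1751, 0.1062]), array([0.5, 0.5]))
jar1 foot near [ 0.4197 -0.0413] jar2 [0.4534 0.0631]
```

```bash
python3 - <<'E'
from h import *
go(.4165,.273,.205,.19)
E
```

```text
t 1.45 pos [0.4154 0.2734 0.3309] jaw 0.191 width 0.998
shift cm [-0.07  0.09 12.59] turn [ 0.    -0.     0.001] rows>= 3
```

```bash
python3 -m jog '[[[0,-0.07,0.1,4,0,0,0],[0,-0.07,0.1,8,0,0,0],[0,-0.07,0.1,11,0,0,0],[0,-0.07,0.1,12.5,0,0,0],[0,-0.07,0.1,12.5,0,0,0],[1,-0.07,0.1,12.5,0,0,0],[1,-0.07,0.1,12.5,0,0,0],[1,-0.07,0.1,12.5,0,0,0],[1,-0.07,0.1,12.5,0,0,0],[1,-0.07,0.1,12.5,0,0,0],[1,-0.07,0.1,12.5,0,0,0]]]' 30
python3 - <<'E'
from h import *
snap('p2',(246,165),(205,216),36,5.4)
go(.5408,.4347,.33,.19)
go(.5547,.3625,.33,.19)
E
```

```text
time: 2.82
tool_pos: [0.4175, 0.2722, 0.2069]
tcp_rot: [2.002, 2.421, 0.003]
wrist_force: [0.2, 0.2, 6.1]
width: 0.423
t 2.92 pos [0.4176 0.2722 0.2069] jaw 0.189 width 0.426
shift cm [ 13.66  15.18 -12.27] turn [ 0.002 -0.001 -0.001] rows>= 4
t 2.92 pos [0.4176 0.2722 0.2069] jaw 0.189 width 0.426
shift cm [  6.3   15.19 -12.28] turn [ 0.002 -0.001 -0.001] rows>= 4
```

View pics/p2.png

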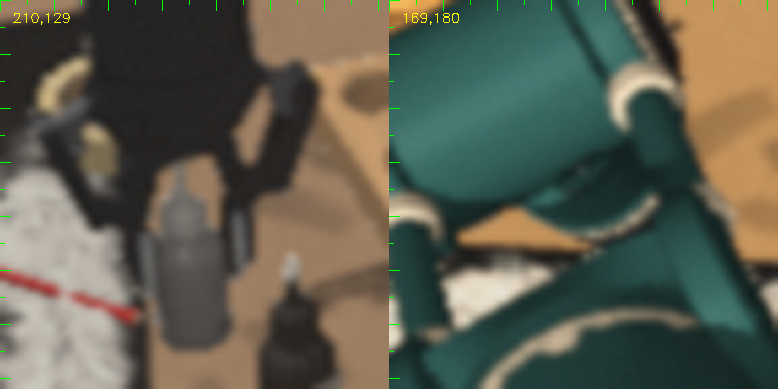

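```bash
python3 -m jog '[[[1,0,0,-4,0,0,0],[1,0,0,-8,0,0,0],[1,4.5,5,-8,0,0,0],[1,9,10,-8,0,0,0],[1,13.66,15.2,-8,0,0,0],[1,13.66,15.2,-8,0,0,0],[1,13.66,15.2,-8,0,0,0]]]' 30
python3 - <<'E'
from h import *
go(.5408,.4347,.215,.19)
snap('p3',(285,145),(180,180),36,5.4)
E
```

```text
time: 3.8
tool_pos: [0.5408, 0.4354, 0.2847]
tcp_rot: [-2.001, -2.422, 0.002]
wrist_force: [-1.1, 0.0, -1.4]
width: 0.422
t 3.8 pos [0.5408 0.4354 0.2847] jaw 0.19 width 0.422
shift cm [-0.06 -0.01  6.97] turn [-0.001  0.    -0.   ] rows>= 2
```

View pics/p3.png

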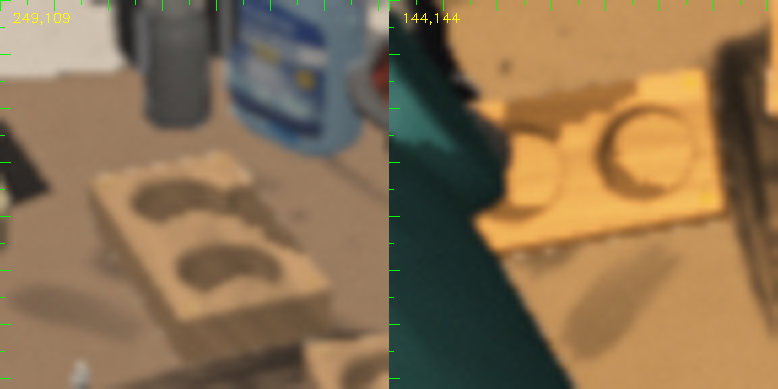

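```bash
python3 - <<'E'
from h import *
f=lambda x,y:(249+x/5.4-.4,109+y/5.4-.4)
print('pred foot near',proj('side',[.5408,.4354-.0185,.078]),'obs',f(177,128))
for p in((182,202),(229,270),(92,182),(235,152),(330,288),(182,320)): print(plane('side',f(*p),.03))
print('well2 top',plane('top',(144+ (647-389)/5.4-.4,144+150/5.4-.4),.03))
E
```

```text
pred foot near [283.36791837 132.75514432] obs (281.3777777777778, 132.3037037037037)
[0.5383 0.4266]
[0.5513 0.3553]
[0.4939 0.4568]
[0.5754 0.4738]
[0.5984 0.3289]
[0.5203 0.3142]
well2 top [0.5558 0.3637]
```

```bash
python3 -m jog '[[[1,0.35,-0.05,0,0,0,0],[1,0.35,-0.05,2.5,0,0,0],[1,0.35,-0.05,4.5,0,0,0],[1,0.35,-0.05,5.5,0,0,0],[1,0.35,-0.05,6.2,0,0,0],[1,0.35,-0.05,6.7,0,0,0],[1,0.35,-0.05,6.7,0,0,0]]]' 30
python3 - <<'E'
from h import *
go(.5415,.431,.215,.19)
snap('p4',(285,145),(180,180),36,5.4)
E
```

```text
time: 4.78
tool_pos: [0.5394, 0.4379, 0.2186]
tcp_rot: [-2.002, -2.421, 0.0]
wrist_force: [0.2, -0.2, -1.0]
width: 0.42
t 4.78 pos [0.5394 0.4379 0.2186] jaw 0.189 width 0.42
shift cm [-0.72  0.07  0.36] turn [-0.     0.    -0.001] rows>= 1
```

View pics/p4.png

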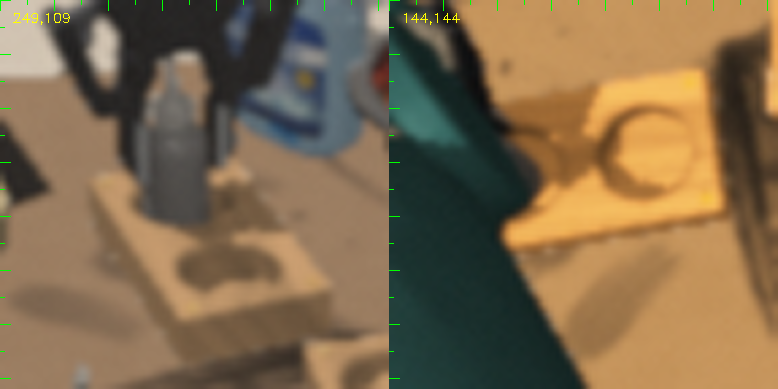

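```bash
python3 -m jog '[[[1,-0.6,0.1,0,0,0,0],[1,-0.6,0.1,0.2,0,0,0],[1,-0.6,0.1,0.4,0,0,0],[1,-0.6,0.1,0.4,0,0,0]]]' 30
python3 - <<'E'
from h import *
go(.5415,.431,.215,.19)
snap('p5',(285,145),(180,180),36,5.4)
E
```

```text
time: 5.38
tool_pos: [0.5416, 0.4322, 0.215]
tcp_rot: [2.002, 2.421, 0.0]
wrist_force: [0.1, -0.8, 1.6]
width: 0.424
t 5.38 pos [0.5416 0.4322 0.215 ] jaw 0.189 width 0.424
shift cm [-0.12 -0.03 -0.  ] turn [ 0.    -0.    -0.001] rows>= 1
```

View pics/p5.png

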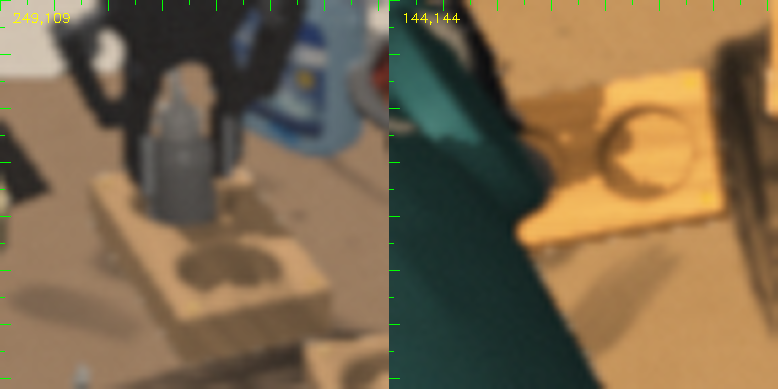

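```bash
python3 -m jog '[[[0.25,0,0,0,0,0,0],[0.25,0,0,0,0,0,0],[0.25,0,0,0,0,0,0],[0.25,0,0,-4,0,0,0],[0.25,0,0,-8,0,0,0],[0,0,0,-12,0,0,0],[0,-6,-3,-12,0,0,0],[0,-12,-6,-12,0,0,0],[0,-12,-6,-12,0,0,0]]]' 30
python3 - <<'E'
from h import *
go(.4565,.174,.335,.19)
snap('p6',(285,145),(180,180),36,5.4)
E
```

```text
time: 6.6
tool_pos: [0.5035, 0.3, 0.3339]
tcp_rot: [-2.004, -2.418, 0.005]
wrist_force: [0.1, 0.8, 0.3]
width: 1.003
t 6.6 pos [0.5035 0.3    0.3339] jaw 0.187 width 1.003
shift cm [-11.51  -6.96  -0.07] turn [-0.003  0.001 -0.003] rows>= 3
```

View pics/p6.png

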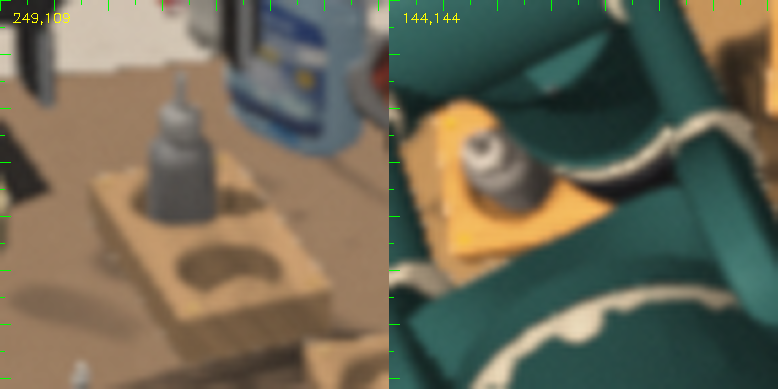

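```bash
python3 -m jog '[[[0,-5.8,-3.5,0,0,0,0],[0,-11.5,-7,0,0,0,0],[0,-11.5,-7,4,0,0,0],[0,-11.5,-7,8,0,0,0],[0,-11.5,-7,10.8,0,0,0],[0,-11.5,-7,11.8,0,0,0],[0,-11.5,-7,11.8,0,0,0]]]' 30
python3 - <<'E'
from h import *
go(.4565,.174,.215,.19)
snap('p7',(265,185),(253,200),30,6)
E
```

```text
time: 7.58
tool_pos: [0.4585, 0.1778, 0.2165]
tcp_rot: [-2.001, -2.422, 0.0]
wrist_force: [-0.1, -0.3, 0.3]
width: 1.007
t 7.58 pos [0.4585 0.1778 0.2165] jaw 0.19 width 1.007
shift cm [-0.33 -0.27  0.15] turn [-0. -0. -0.] rows>= 1
```

View pics/p7.png

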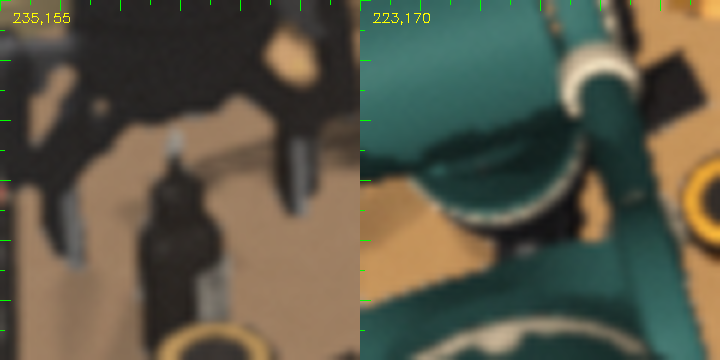

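```bash
python3 -m jog '[[[0,-0.3,-0.2,0.1,0,0,0],[0,-0.3,-0.2,0.1,0,0,0],[1,-0.3,-0.2,0.1,0,0,0],[1,-0.3,-0.2,0.1,0,0,0],[1,-0.3,-0.2,0.1,0,0,0],[1,-0.3,-0.2,0.1,0,0,0],[1,-0.3,-0.2,0.1,0,0,0],[1,-0.3,-0.2,0.1,0,0,0]]]' 30
python3 - <<'E'
from h import *
go(.4565,.174,.215,.19)
go(.555,.360,.335,.19)
snap('p8',(265,185),(253,200),30,6)
E
```

```text
time: 8.68
tool_pos: [0.4567, 0.1737, 0.2159]
tcp_rot: [2.002, 2.421, 0.0]
wrist_force: [-0.1, -0.5, 2.8]
width: 0.422
t 8.68 pos [0.4567 0.1737 0.2159] jaw 0.189 width 0.422
shift cm [ 0.03 -0.01  0.09] turn [ 0.    -0.    -0.001] rows>= 1
t 8.68 pos [0.4567 0.1737 0.2159] jaw 0.189 width 0.422
shift cm [ 16.45  13.16 -11.91] turn [ 0.    -0.    -0.001] rows>= 4
```

View pics/p8.png

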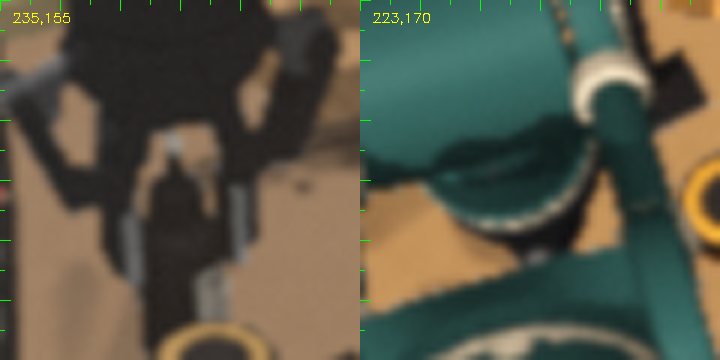

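```bash
python3 -m jog '[[[1,0,0,-4,0,0,0],[1,0,0,-8.5,0,0,0],[1,5.5,4.4,-8.5,0,0,0],[1,11,8.8,-8.5,0,0,0],[1,16.45,13.2,-8.5,0,0,0],[1,16.45,13.2,-8.5,0,0,0],[1,16.45,13.2,-8.5,0,0,0],[1,16.45,13.2,-8.5,0,0,0]]]' 30
python3 - <<'E'
from h import *
go(.5552,.3605,.224,.19)
snap('p9',(285,145),(180,180),36,5.4)
E
```

```text
time: 9.78
tool_pos: [0.5546, 0.3592, 0.2995]
tcp_rot: [-2.001, -2.421, 0.004]
wrist_force: [0.1, -0.0, -1.5]
width: 0.422
t 9.78 pos [0.5546 0.3592 0.2995] jaw 0.189 width 0.422
shift cm [0.12 0.11 7.55] turn [-0.002  0.001 -0.001] rows>= 2
```

View pics/p9.png

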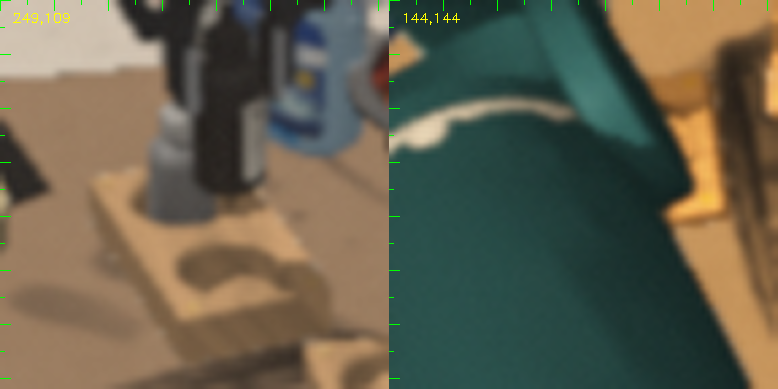

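```bash
python3 -m jog '[[[1,0.1,0.1,2.5,0,0,0],[1,0.1,0.1,4.5,0,0,0],[1,0.1,0.1,6,0,0,0],[1,0.1,0.1,6.9,0,0,0],[1,0.1,0.1,7.5,0,0,0],[1,0.1,0.1,7.5,0,0,0],[1,0.1,0.1,7.5,0,0,0]]]' 30
python3 - <<'E'
from h import *
go(.5552,.3605,.224,.19)
snap('p10',(285,145),(180,180),36,5.4)
E
```

```text
time: 10.75
tool_pos: [0.5564, 0.3614, 0.2264]
tcp_rot: [2.002, 2.421, 0.002]
wrist_force: [0.6, -0.4, -1.6]
width: 0.422
t 10.75 pos [0.5564 0.3614 0.2264] jaw 0.189 width 0.422
shift cm [-0.07 -0.14  0.24] turn [ 0.001 -0.    -0.001] rows>= 1
```

View pics/p10.png

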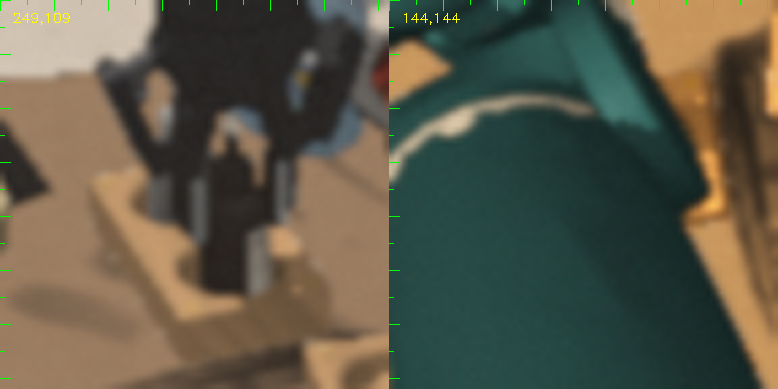

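```bash
python3 -m jog '[[[1,-0.05,-0.1,0.2,0,0,0],[1,-0.05,-0.1,0.3,0,0,0],[1,-0.05,-0.1,0.3,0,0,0]]]' 30; python3 -m jog '[[[0.25,0,0,0,0,0,0],[0.25,0,0,0,0,0,0],[0.25,0,0,0,0,0,0],[0.25,0,0,-4,0,0,0],[0.25,0,0,-8,0,0,0],[0,0,0,-10,0,0,0],[0,-6,-2,-10,0,0,0],[0,-12,-4,-10,0,0,0],[0,-18,-6,-10,0,0,0],[0,-18,-6,-10,0,0,0]]]' 30
python3 - <<'E'
from h import *
go(.458,.084,.30,0)
snap('p11',(285,145),(180,180),36,5.4)
E
```

```text
time: 11.22
tool_pos: [0.5554, 0.3607, 0.2239]
tcp_rot: [2.002, 2.421, 0.001]
wrist_force: [-2.1, -0.4, 5.5]
width: 0.426
time: 12.48
tool_pos: [0.529, 0.1689, 0.3216]
tcp_rot: [-2.007, -2.416, 0.004]
wrist_force: [-0.2, 0.6, -0.4]
width: 1.0
t 12.47 pos [0.529  0.1689 0.3216] jaw 0.185 width 1.0
shift cm [-7.04 -8.53  2.19] turn [-0.003  0.001  0.185] rows>= 2
```

View pics/p11.png

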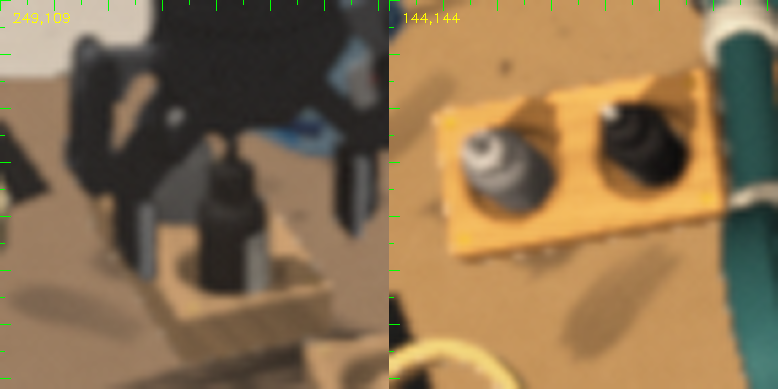

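```bash
python3 -m jog '[[[0,-3.5,-4.2,0,0,0,0.1],[0,-7.05,-8.55,0,0,0,0.187],[0,-7.05,-8.55,2,0,0,0.187],[0,-7.05,-8.55,6,0,0,0.187],[0,-7.05,-8.55,9.5,0,0,0.187],[0,-7.05,-8.55,11.4,0,0,0.187],[0,-7.05,-8.55,11.7,0,0,0.187],[0,-7.05,-8.55,11.7,0,0,0.187]]]' 30
python3 - <<'E'
from h import *
go(.458,.084,.205,0)
snap('p12',(271,215),(284,205),30,6)
E
```

```text
time: 13.58
tool_pos: [0.4599, 0.088, 0.206]
tcp_rot: [2.218, 2.225, 0.001]
wrist_force: [-0.4, 0.6, 0.6]
width: 1.002
t 13.57 pos [0.4599 0.088  0.206 ] jaw 0.003 width 1.002
shift cm [-0.4  -0.19  0.1 ] turn [ 0.    -0.     0.003] rows>= 1
```

View pics/p12.png

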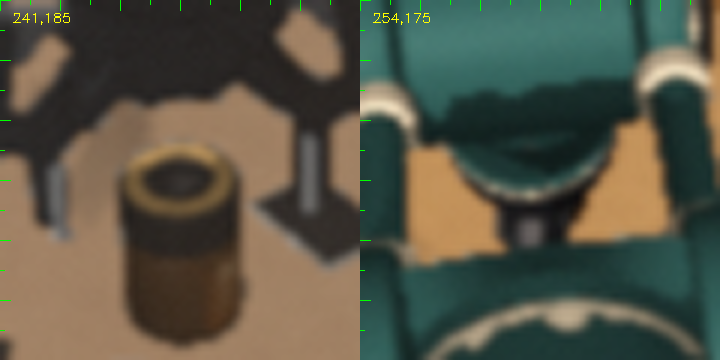

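```bash
python3 -m jog '[[[0,-0.35,-0.2,0.1,0,0,0],[0,-0.35,-0.2,0.1,0,0,0],[1,-0.35,-0.2,0.1,0,0,0],[1,-0.35,-0.2,0.1,0,0,0],[1,-0.35,-0.2,0.1,0,0,0],[1,-0.35,-0.2,0.1,0,0,0],[1,-0.35,-0.2,0.1,0,0,0]]]' 35
python3 - <<'E'
from h import *
go(.458,.084,.205,0)
go(.625,.255,.285,0)
E
```

```text
time: 14.55
tool_pos: [0.4577, 0.0837, 0.205]
tcp_rot: [2.219, 2.223, 0.001]
wrist_force: [-0.0, -0.6, 3.6]
width: 0.54
t 14.55 pos [0.4577 0.0837 0.205 ] jaw 0.002 width 0.54
shift cm [0.03 0.03 0.  ] turn [ 0.001 -0.     0.002] rows>= 1
t 14.55 pos [0.4577 0.0837 0.205 ] jaw 0.002 width 0.54
shift cm [17.1  16.77 -7.98] turn [ 0.001 -0.     0.002] rows>= 5
```

```bash
python3 -m jog '[[[1,0,0,-4,0,0,0],[1,0,0,-8,0,0,0],[1,4.2,4.2,-8,0,0,0],[1,8.5,8.4,-8,0,0,0],[1,12.8,12.6,-8,0,0,0],[1,17.1,16.8,-8,0,0,0],[1,17.1,16.8,-8,0,0,0],[1,17.1,16.8,-8,0,0,0],[1,17.1,16.8,-8,0,0,0]]]' 35
python3 - <<'E'
from h import *
go(.625,.255,.213,0)
snap('p13',(332,175),(240,155),32,6)
E
```

```text
time: 15.68
tool_pos: [0.624, 0.254, 0.2842]
tcp_rot: [-2.219, -2.223, 0.003]
wrist_force: [-0.0, -0.8, -0.4]
width: 0.54
t 15.68 pos [0.624  0.254  0.2842] jaw 0.001 width 0.54
shift cm [0.11 0.12 7.12] turn [-0.002  0.001  0.001] rows>= 2
```

View pics/p13.png

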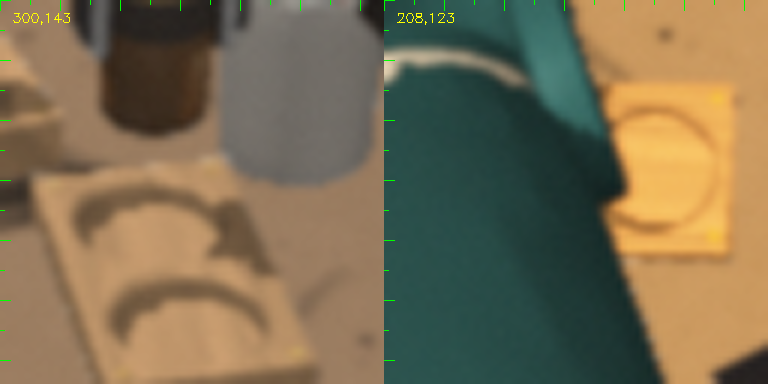

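```bash
python3 - <<'E'
from h import *
f=lambda x,y:(300+x/6-.4,143+y/6-.4)
for p in((147,235),(188,334)): print(plane('side',f(*p),.022))
print(proj('side',[.624,.254-.024,.079]),'obs',f(155,134))
print('topR',plane('top',(208+(660-384)/6-.4,123+168/6-.4),.022))
E
```

```text
[0.6183 0.2412]
[0.6186 0.1692]
[328.2354348  165.35358635] obs (325.43333333333334, 164.93333333333334)
topR [0.6251 0.1814]
```

```bash
python3 - <<'E'
from h import *
f=lambda x,y:(300+x/6-.4,143+y/6-.4)
for n,p in(('rimL',(145,184)),('rimR',(185,279)),('rimLbottom/ledge',(0,0)),('cBL',(35,178)),('cBR',(222,160)),('cFR',(318,358)),('cFL',(107,380))): print(n,plane('side',f(*p),.022))
t=lambda x,y:(208+(x-384)/6-.4,123+y/6-.4)
for p in((735,83),(728,255),(611,86)): print('top',plane('top',t(*p),.022))
E
```

```text
rimL [0.6264 0.2796]
rimR [0.6267 0.2068]
rimLbottom/ledge [0.5934 0.4494]
cBL [0.5795 0.2934]
cBR [0.6646 0.2918]
cFR [0.6665 0.1438]
cFL [0.5793 0.1455]
top [0.6702 0.1449]
top [0.5806 0.1459]
top [0.6676 0.2076]
```

```bash
python3 -m jog '[[[1,0,0.1,2.5,0,0,0],[1,0,0.1,4.5,0,0,0],[1,0,0.1,6,0,0,0],[1,0,0.1,6.6,0,0,0],[1,0,0.1,7,0,0,0],[1,0,0.1,7.15,0,0,0],[1,0,0.1,7.15,0,0,0]]]' 35
python3 - <<'E'
from h import *
go(.625,.255,.213,0)
snap('p14',(332,175),(240,155),32,6)
E
```

```text
time: 16.65
tool_pos: [0.6263, 0.2551, 0.2137]
tcp_rot: [2.219, 2.223, 0.001]
wrist_force: [0.3, 0.4, -0.4]
width: 0.542
t 16.65 pos [0.6263 0.2551 0.2137] jaw 0.002 width 0.542
shift cm [-0.01 -0.13  0.07] turn [ 0.001 -0.     0.002] rows>= 1
```

View pics/p14.png

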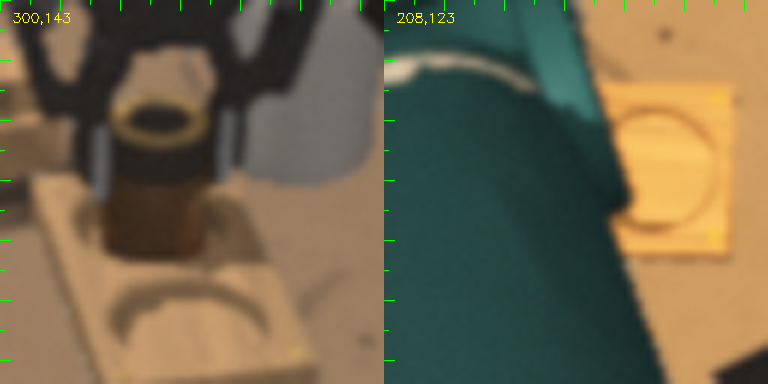

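```bash
python3 -m jog '[[[1,0,-0.1,0.2,0,0,0],[1,0,-0.1,0.2,0,0,0],[0.2,0,-0.1,0.1,0,0,0],[0.2,0,-0.1,0.1,0,0,0],[0.2,0,-0.1,0.1,0,0,0],[0.2,0,-0.1,-4,0,0,0],[0.2,0,-0.1,-9,0,0,0],[0,-6,-4,-9,0,0,0],[0,-10,-8,-9,0,0,0],[0,-15,-12,-9,0,0,0],[0,-20,-16,-9,0,0,0],[0,-20,-16,-9,0,0,0]]]' 35
python3 - <<'E'
from h import *
go(.425,-.018,.196,0)
snap('p15',(332,175),(240,155),32,6)
E
```

```text
time: 18.25
tool_pos: [0.4634, 0.0525, 0.3021]
tcp_rot: [-2.221, -2.219, 0.004]
wrist_force: [0.8, 0.4, -1.2]
width: 1.001
t 18.25 pos [0.4634 0.0525 0.3021] jaw -0.001 width 1.001
shift cm [-7.05 -3.8  10.63] turn [-0.003  0.001 -0.001] rows>= 3
```

View pics/p15.png

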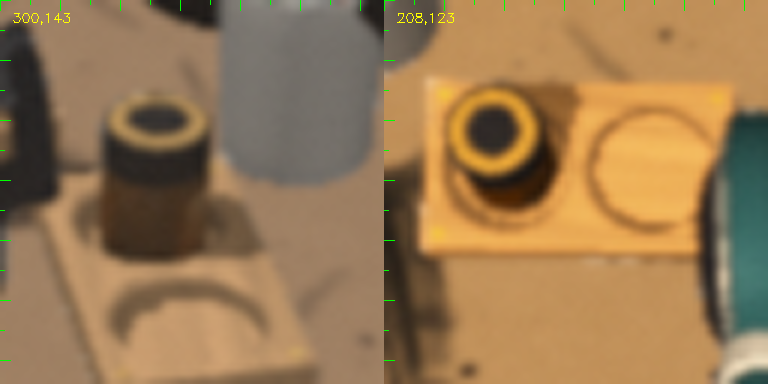

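```bash
python3 -m jog '[[[0,-3.5,-2,0,0,0,0],[0,-7.05,-3.8,0,0,0,0],[0,-7.05,-3.8,4,0,0,0],[0,-7.05,-3.8,8,0,0,0],[0,-7.05,-3.8,10,0,0,0],[0,-7.05,-3.8,10.6,0,0,0],[0,-7.05,-3.8,10.6,0,0,0]]]' 35
python3 - <<'E'
from h import *
go(.425,-.018,.196,0)
snap('p16',(262,250),(320,215),30,6)
E
```

```text
time: 19.23
tool_pos: [0.4296, -0.0155, 0.1974]
tcp_rot: [2.218, 2.225, 0.0]
wrist_force: [-0.1, -0.7, -0.7]
width: 1.005
t 19.23 pos [ 0.4296 -0.0155  0.1974] jaw 0.003 width 1.005
shift cm [-0.25 -0.46  0.14] turn [ 0.    -0.     0.003] rows>= 1
```

View pics/p16.png

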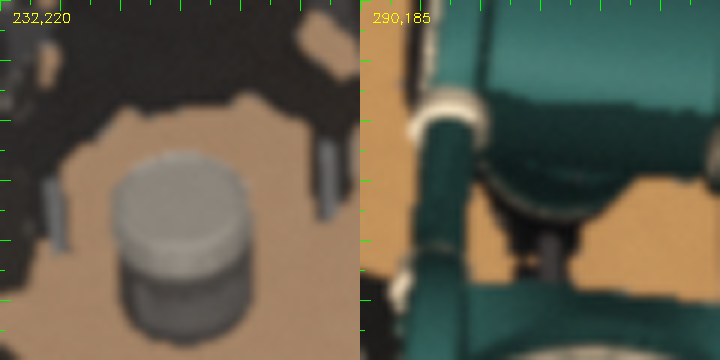

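```bash
python3 -m jog '[[[0,-0.2,-0.4,0.1,0,0,0],[0,-0.2,-0.4,0.1,0,0,0],[1,-0.2,-0.4,0.1,0,0,0],[1,-0.2,-0.4,0.1,0,0,0],[1,-0.2,-0.4,0.1,0,0,0],[1,-0.2,-0.4,0.1,0,0,0],[1,-0.2,-0.4,0.1,0,0,0]]]' 35
python3 - <<'E'
from h import *
go(.425,-.018,.196,0)
go(.625,.1825,.285,0)
E
```

```text
time: 20.2
tool_pos: [0.4248, -0.018, 0.1966]
tcp_rot: [2.219, 2.223, 0.0]
wrist_force: [-1.8, -0.1, 5.5]
width: 0.55
t 20.2 pos [ 0.4248 -0.018   0.1966] jaw 0.002 width 0.55
shift cm [-0.    0.02  0.06] turn [0.    0.    0.002] rows>= 1
t 20.2 pos [ 0.4248 -0.018   0.1966] jaw 0.002 width 0.55
shift cm [20.01 20.06 -8.83] turn [0.    0.    0.002] rows>= 5
```

```bash
python3 -m jog '[[[1,0,0,-4,0,0,0],[1,0,0,-8,0,0,0],[1,4,4,-8.5,0,0,0],[1,8,8,-8.5,0,0,0],[1,12,12,-8.5,0,0,0],[1,16,16,-8.5,0,0,0],[1,20,20.05,-8.5,0,0,0],[1,20,20.05,-8.5,0,0,0],[1,20,20.05,-8.5,0,0,0],[1,20,20.05,-8.5,0,0,0]]]' 35
python3 - <<'E'
from h import *
go(.625,.1825,.2045,0)
snap('p17',(332,175),(240,155),32,6)
E
```

```text
time: 21.45
tool_pos: [0.6237, 0.1815, 0.2806]
tcp_rot: [-2.219, -2.222, 0.002]
wrist_force: [0.2, 0.0, -1.0]
width: 0.552
t 21.45 pos [0.6237 0.1815 0.2806] jaw 0.001 width 0.552
shift cm [0.1  0.15 7.61] turn [-0.002  0.001  0.001] rows>= 2
```

View pics/p17.png

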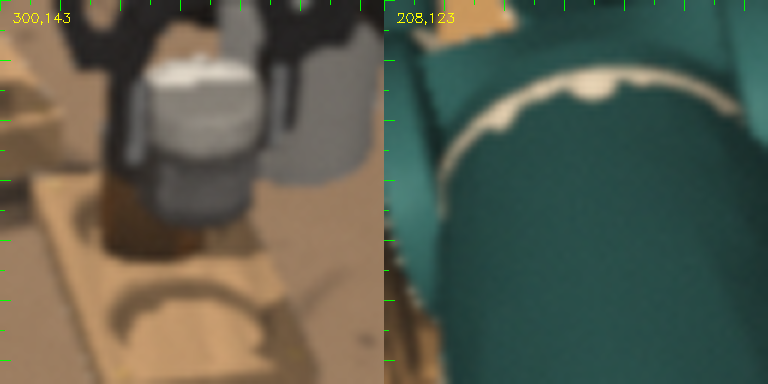

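```bash
python3 -m jog '[[[1,0.1,0.1,2.5,0,0,0],[1,0.1,0.1,4.5,0,0,0],[1,0.1,0.1,6,0,0,0],[1,0.1,0.1,6.9,0,0,0],[1,0.1,0.1,7.4,0,0,0],[1,0.1,0.1,7.6,0,0,0],[1,0.1,0.1,7.6,0,0,0]]]' 35
python3 - <<'E'
from h import *
go(.625,.1825,.2045,0)
snap('p18',(332,175),(240,155),32,6)
E
```

```text
time: 22.42
tool_pos: [0.6259, 0.1836, 0.2056]
tcp_rot: [2.219, 2.223, 0.001]
wrist_force: [0.8, 0.0, -1.1]
width: 0.555
t 22.43 pos [0.6259 0.1836 0.2056] jaw 0.002 width 0.555
shift cm [-0.11 -0.09  0.11] turn [ 0.001 -0.     0.002] rows>= 1
```

View pics/p18.png

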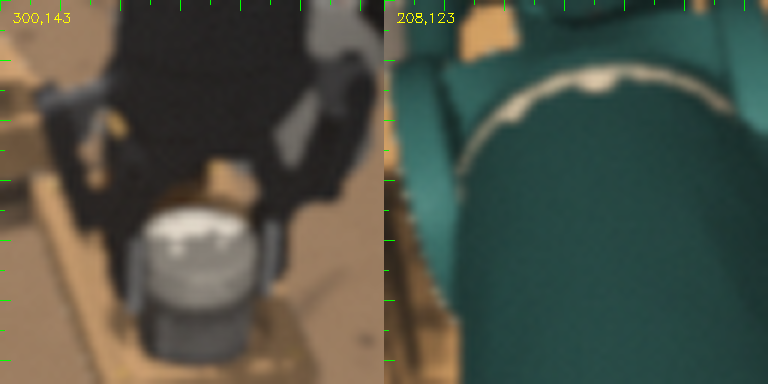

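```bash
python3 -m jog '[[[1,-0.1,-0.1,0.2,0,0,0],[1,-0.1,-0.1,0.2,0,0,0],[0.2,-0.1,-0.1,0.1,0,0,0],[0.2,-0.1,-0.1,0.1,0,0,0],[0.2,-0.1,-0.1,0.1,0,0,0],[0.2,-0.1,-0.1,-4,0,0,0],[0.2,-0.1,-0.1,-8,0,0,0],[0.4,-2,-5,-8,0,0,0.18],[0.5,-5,-10,-8,0,0,0.36],[0.5,-10,-15,-8,0,0,0.54],[0.5,-15,-17,-8,0,0,0.72],[0.5,-15,-17,-8,0,0,0.8]]]' 35
python3 - <<'E'
from h import *
go(.471,-.151,.26,-1.49)
snap('p19',(332,180),(240,155),32,6)
E
```

```text
time: 24.02
tool_pos: [0.4535, 0.0304, 0.2845]
tcp_rot: [2.914, 1.173, -0.003]
wrist_force: [0.6, 0.2, 0.4]
width: 0.496
t 24.02 pos [0.4535 0.0304 0.2845] jaw -0.805 width 0.496
shift cm [-11.3   14.3    2.47] turn [0.    0.002 0.685] rows>= 4
```

View pics/p19.png

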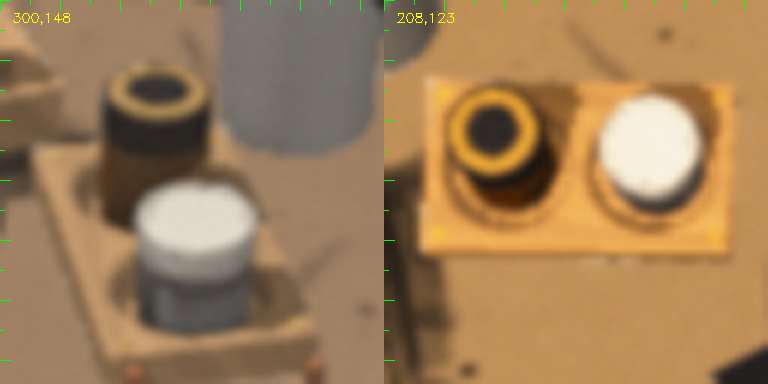

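```bash
python3 -m jog '[[[0.5,-2.8,3.6,0,0,0,0.17],[0.5,-5.6,7.2,0,0,0,0.34],[0.5,-8.5,10.8,0,0,0,0.51],[0.5,-11.3,14.3,1,0,0,0.69],[0.5,-11.3,14.3,4,0,0,0.69],[0.5,-11.3,14.3,7,0,0,0.69],[0.5,-11.3,14.3,8,0,0,0.69],[0.5,-11.3,14.3,8,0,0,0.69]]]' 35
python3 - <<'E'
from h import *
go(.4715,-.152,.174,-1.495)
snap('p20',(290,310),(362,200),36,5.4)
E
```

```text
time: 25.12
tool_pos: [0.4749, -0.1476, 0.2046]
tcp_rot: [-3.138, -0.133, 0.002]
wrist_force: [0.7, -0.7, -0.1]
width: 0.503
t 25.12 pos [ 0.4749 -0.1476  0.2046] jaw -1.486 width 0.503
shift cm [-0.38  0.41  3.06] turn [-0.001  0.002  0.009] rows>= 1
```

View pics/p20.png

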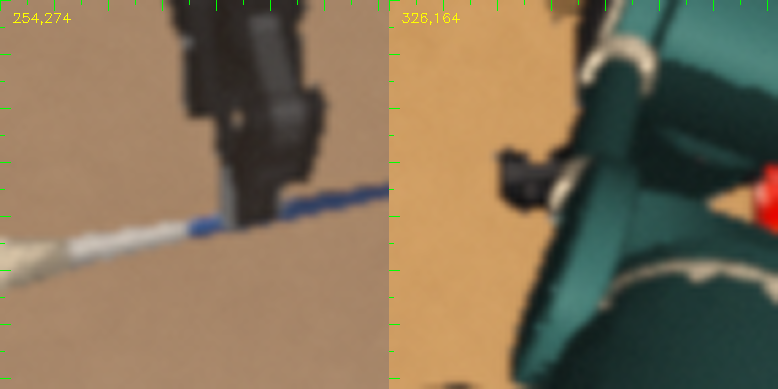

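```bash
python3 - <<'E'
from h import *
for y in(-.1686,-.1476,-.1266):
  for dx in (-.011,0,.011):
    q=proj('side',[.4749+dx,y,.036]); print(y,dx,((q-[254,274]+.4)*5.4).round())
for nm in('side0','top0'):
    im=cv2.imread(f'pics/{nm}.png').astype(int); m=((im[:,:,0]-im[:,:,2])>35).astype(np.uint8)
    a,b=(slice(290,335),slice(275,350)) if nm=='side0' else (slice(165,215),slice(350,375))
    mm=np.zeros_like(m);mm[a,b]=m[a,b]; ys,xs=np.nonzero(mm); P_=np.array([plane(nm[:-1],(x,y),.006) for x,y in zip(xs,ys)])
    l=cv2.fitLine(P_.astype(np.float32),cv2.DIST_L2,0,.001,.001).ravel(); print(nm,len(xs),P_.min(0),P_.max(0),l,l[1]/l[0], 'y at .4715',l[3]+(.4715-l[2])*l[1]/l[0])
E
```

```text
-0.1686 -0.011 [215. 203.]
-0.1686 0 [247. 198.]
-0.1686 0.011 [279. 194.]
-0.1476 -0.011 [205. 155.]
-0.1476 0 [236. 151.]
-0.1476 0.011 [267. 146.]
-0.1266 -0.011 [194. 109.]
-0.1266 0 [225. 105.]
-0.1266 0.011 [256. 101.]
side0 82 [ 0.4576 -0.1562] [ 0.555  -0.1478] [ 0.99771523  0.06755994  0.49599877 -0.1519378 ] 0.06771465 y at .4715 -0.15359673
top0 30 [ 0.464  -0.1522] [ 0.5217 -0.1464] [ 0.9944157   0.10553374  0.49053666 -0.14911333] 0.10612638 y at .4715 -0.15113361
```

```bash
python3 -m jog '[[[0.5,-0.4,0.45,1,0,0,0.01],[0.5,-0.4,0.45,2,0,0,0.01],[0.5,-0.4,0.45,2.6,0,0,0.01],[0.5,-0.4,0.45,2.9,0,0,0.01],[0.5,-0.4,0.45,2.9,0,0,0.01]]]' 30
python3 - <<'E'
from h import *
go(.4705,-.152,.1745,-1.495)
snap('p21',(290,310),(362,200),36,5.4)
E
```

```text
time: 25.85
tool_pos: [0.4712, -0.1529, 0.1758]
tcp_rot: [-3.139, -0.114, 0.001]
wrist_force: [0.3, -0.4, 0.6]
width: 0.5
t 25.85 pos [ 0.4712 -0.1529  0.1758] jaw -1.498 width 0.5
shift cm [-0.06 -0.09  0.13] turn [-0.     0.001 -0.003] rows>= 1
```

View pics/p21.png

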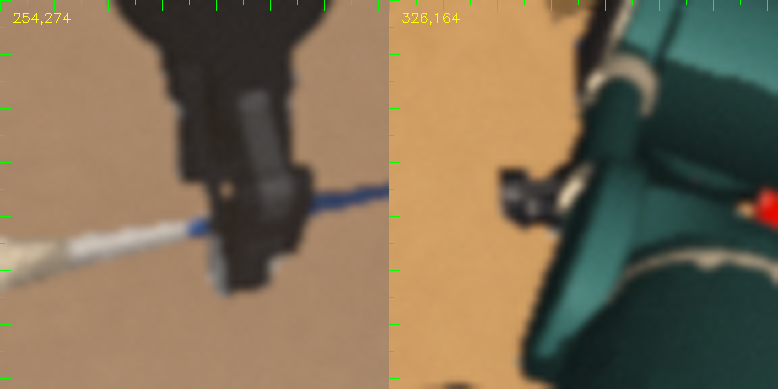

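Straddling the brush near mid-length. Close with a small further descent.

```bash
python3 -m jog '[[[0.5,0,-0.05,0.1,0,0,0],[1,0,-0.05,0.1,0,0,0],[1,0,-0.05,0.1,0,0,0],[1,0,-0.05,0.1,0,0,0],[1,0,-0.05,0.1,0,0,0],[1,0,-0.05,0.1,0,0,0]]]' 30
python3 - <<'E'
from h import *
go(.4705,-.152,.1745,-1.495)
E
```

```text
time: 26.7
tool_pos: [0.4713, -0.1525, 0.1753]
tcp_rot: [3.139, 0.114, 0.0]
wrist_force: [-0.2, 1.1, 2.5]
width: 0.075
t 26.7 pos [ 0.4713 -0.1525  0.1753] jaw -1.498 width 0.075
shift cm [-0.08 -0.05  0.08] turn [ 0.    -0.    -0.003] rows>= 1
```

```bash
python3 -m jog '[[[1,0,0,-3,0,0,0],[1,0,0,-6,0,0,0],[1,0,0,-9,0,0,0],[1,0,0,-9,0,0,0],[1,0,0,-9,0,0,0]]]' 30
python3 - <<'E'
from h import *
go(.60,.037,.265,-1.68)
snap('p22',(290,290),(362,200),60,3.2)
E
```

```text
time: 27.32
tool_pos: [0.4708, -0.1523, 0.2644]
tcp_rot: [-3.139, -0.114, 0.001]
wrist_force: [-0.1, -0.7, -0.1]
width: 0.078
t 27.32 pos [ 0.4708 -0.1523  0.2644] jaw -1.498 width 0.078
shift cm [ 14.27 -17.94  -0.07] turn [-0.     0.001  0.182] rows>= 4
```

View pics/p22.png

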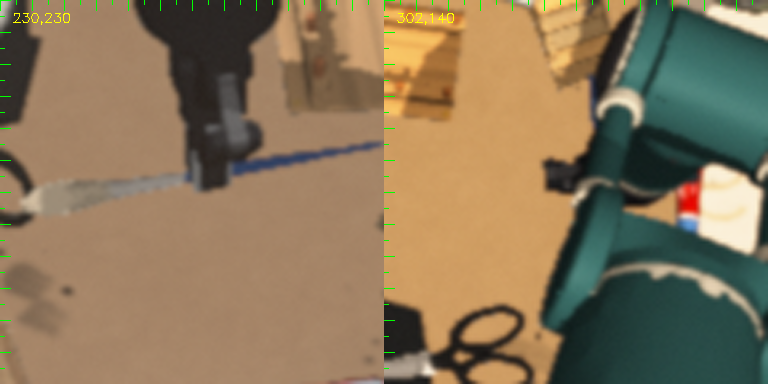

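```bash
python3 - <<'E'
from h import *
im=cv2.imread('pics/p22_s.png'); cv2.imwrite('pics/p22z.png',cv2.resize(im[260:320,220:370],None,fx=5.3,fy=5.3,interpolation=cv2.INTER_CUBIC))
im=cv2.imread('pics/p22_t.png'); cv2.imwrite('pics/p22y.png',crop(im,365,190,45,6))
E
```

```text
(no output)
```

View pics/p22z.png

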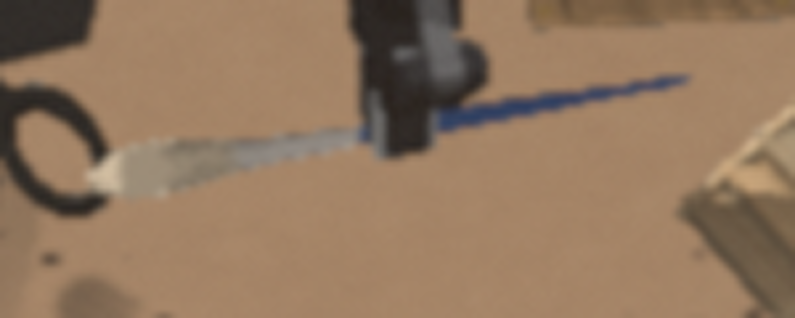

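```bash
python3 - <<'E'
from h import *
f=lambda x,y:(220+x/5.3-.4,260+y/5.3-.4)
for n,p,z in(('bristle end',(88,178),.096),('ferr/handle',(362,135),.096),('tip',(690,77),.095)): print(n,plane('side',f(*p),z))
p=np.array([.4708,-.1523]);print('pads',[((proj('side',np.r_[p+[dx,0],.095])-[220,260]+.4)*5.3).round() for dx in(-.011,.011)])
E
```

```text
bristle end [ 0.3644 -0.1598]
ferr/handle [ 0.4562 -0.1573]
tip [ 0.571  -0.1503]
pads [array([370., 125.]), array([435., 116.])]
```

```bash
python3 - <<'E'
from h import *
print(plane('top',(305,120),0),plane('top',(340,133),0),plane('top',(363,140),0),plane('side',(392,230),0))
go(.612,.037,.265,-1.68)
E
```

```text
[0.7327 0.0269] [ 0.6921 -0.0818] [ 0.6707 -0.1525] [0.7366 0.0522]
t 27.43 pos [ 0.4704 -0.1522  0.2636] jaw -1.498 width 0.074
shift cm [ 15.5  -17.84  -0.16] turn [-0.001  0.003  0.182] rows>= 4
```

View pics/p22_t.png

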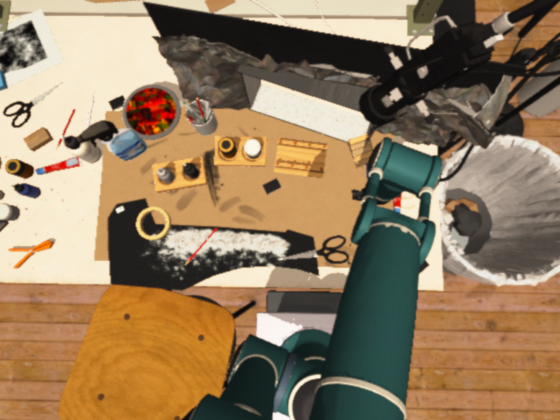

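```bash
python3 -m jog '[[[1,0,-5,-1,0,0,0],[1,0,-10,-1,0,0,0],[1,1,-15,-1,0,0,0.06],[1,5,-17.5,-1,0,0,0.12],[1,10,-17.85,-1,0,0,0.18],[1,15.5,-17.85,-1,0,0,0.182],[1,15.5,-17.85,-1,0,0,0.182],[1,15.5,-17.85,-1,0,0,0.182],[1,15.5,-17.85,-1,0,0,0.182]]]' 30
python3 - <<'E'
from h import *
go(.612,.037,.213,-1.68)
snap('p23',(340,225),(300,155),50,3.8)
im=cv2.imread('pics/p23_s.png'); cv2.imwrite('pics/p23z.png',crop(im,342,225,50,6)[:600])
E
```

```text
time: 28.55
tool_pos: [0.6113, 0.0366, 0.2743]
tcp_rot: [3.137, -0.172, -0.004]
wrist_force: [0.7, -0.5, -0.8]
width: 0.08
t 28.55 pos [0.6113 0.0366 0.2743] jaw -1.68 width 0.08
shift cm [ 0.08 -0.04  6.13] turn [ 0.     0.002 -0.   ] rows>= 1
```

View pics/p23.png

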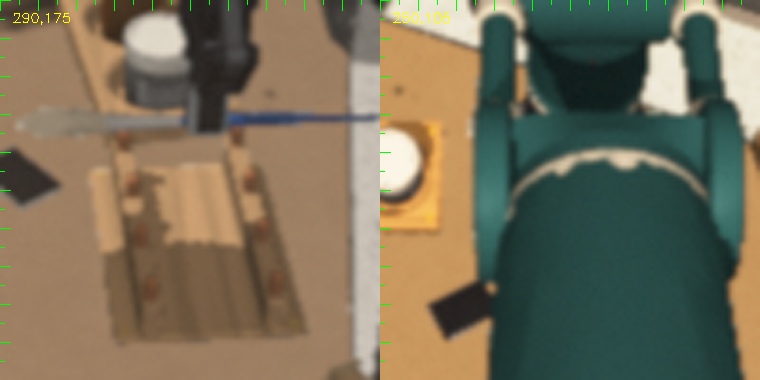

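View pics/p23z.png

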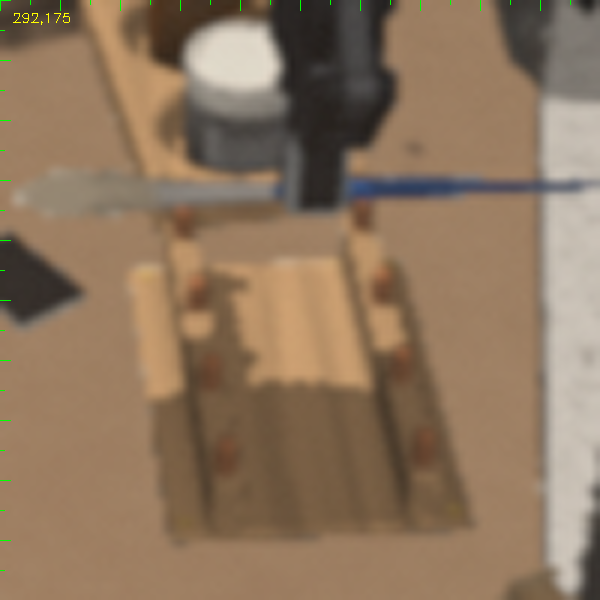

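```bash
python3 - <<'E'
from h import *
f=lambda x,y:(292+x/6-.4,175+y/6-.4)
A=np.array([plane('side',f(*p),.046) for p in((183,208),(198,275),(212,353),(228,438),(362,203),(383,268),(402,343),(425,428))]);print(A,A.mean(0))
p=np.array([.6113,.0366])
for dx in(-.011,0,.011): print(((proj('side',np.r_[p+[dx*.994,-dx*.11],.105])-[292,175]+.4)*6).round())
print('bristle end',plane('side',f(12,197),.105),'tip',plane('side',f(606,184),.105))
E
```

```text
[[ 0.5798  0.1017]
 [ 0.5763  0.0615]
 [ 0.5712  0.018 ]
 [ 0.5662 -0.0263]
 [ 0.6482  0.092 ]
 [ 0.6451  0.0529]
 [ 0.6399  0.0109]
 [ 0.6349 -0.0337]] [0.6077   0.034625]
[286. 182.]
[317. 180.]
[348. 179.]
bristle end [0.5033 0.0472] tip [0.7103 0.016 ]
```

```bash
python3 -m jog '[[[1,0.1,0,2.5,0,0,0],[1,0.1,0,4.5,0,0,0],[1,0.1,0,5.6,0,0,0],[1,0.1,0,6.2,0,0,0],[1,0.1,0,6.5,0,0,0],[1,0.1,0,6.7,0,0,0],[1,0.1,0,6.7,0,0,0]]]' 30
python3 - <<'E'
from h import *
go(.612,.037,.207,-1.68)
snap('p24',(340,225),(300,155),50,3.8)
im=cv2.imread('pics/p24_s.png'); cv2.imwrite('pics/p24z.png',crop(im,342,225,50,6)[:600])
E
```

```text
time: 29.52
tool_pos: [0.6141, 0.0367, 0.2085]
tcp_rot: [-3.137, 0.171, -0.001]
wrist_force: [-0.1, 0.4, -0.1]
width: 0.076
t 29.52 pos [0.6141 0.0367 0.2085] jaw -1.68 width 0.076
shift cm [-0.21 -0.    0.15] turn [-0.    -0.001 -0.   ] rows>= 1
```

View pics/p24z.png

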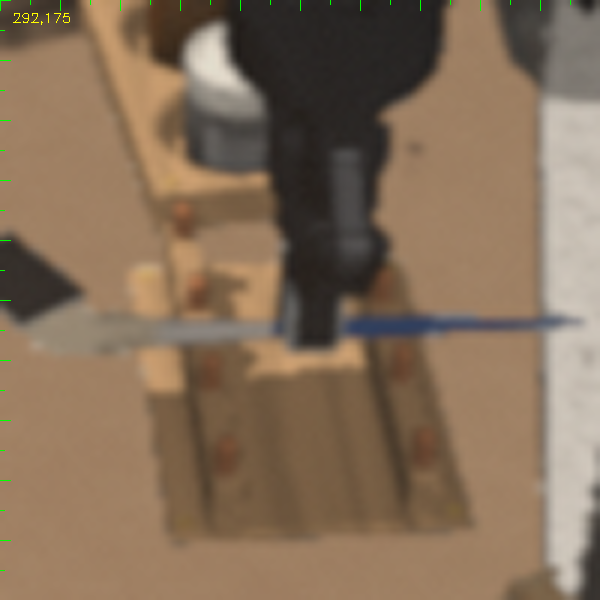

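```bash
python3 -m jog '[[[1,-0.2,0,0.1,0,0,0],[1,-0.2,0,0.2,0,0,0],[1,-0.2,0,0.25,0,0,0],[1,-0.2,0,0.25,0,0,0]]]' 30
python3 - <<'E'
from h import *
go(.612,.037,.206,-1.68)
E
```

```text
time: 30.12
tool_pos: [0.6118, 0.037, 0.2057]
tcp_rot: [-3.137, 0.171, 0.0]
wrist_force: [-1.1, 0.3, 1.3]
width: 0.074
t 30.12 pos [0.6118 0.037  0.2057] jaw -1.68 width 0.074
shift cm [ 0.02 -0.01 -0.03] turn [ 0.  0. -0.] rows>= 1
```

```bash
python3 -m jog '[[[0.7,0,0,0,0,0,0],[0.7,0,0,0,0,0,0],[0.7,0,0,0,0,0,0],[0.7,0,0,-1,0,0,0],[0.7,0,0,-3,0,0,0],[0.7,0,0,-6,0,0,0],[0.7,0,0,-8,0,0,0],[0.7,-6,0,-8,0,0,0],[0.7,-12,0,-8,0,0,0],[0.7,-14,-6,-8,0,0,0],[0.7,-14,-12,-8,0,0,0],[0.7,-14,-12,-8,0,0,0]]]' 30
python3 - <<'E'
from h import *
go(.4,.2,.3,-1.68)
snap('p25',(342,225),(300,155),50,3.9)
im=cv2.imread('pics/p25_s.png'); cv2.imwrite('pics/p25z.png',crop(im,342,225,50,6)[:600])
E
```

```text
time: 31.62
tool_pos: [0.4859, 0.1748, 0.2874]
tcp_rot: [-3.135, 0.164, -0.005]
wrist_force: [0.5, -0.8, -0.0]
width: 0.299
t 31.62 pos [0.4859 0.1748 0.2874] jaw -1.675 width 0.299
shift cm [-8.8  -1.61 -1.28] turn [-0.002 -0.003  0.005] rows>= 2
```

View pics/p25.png

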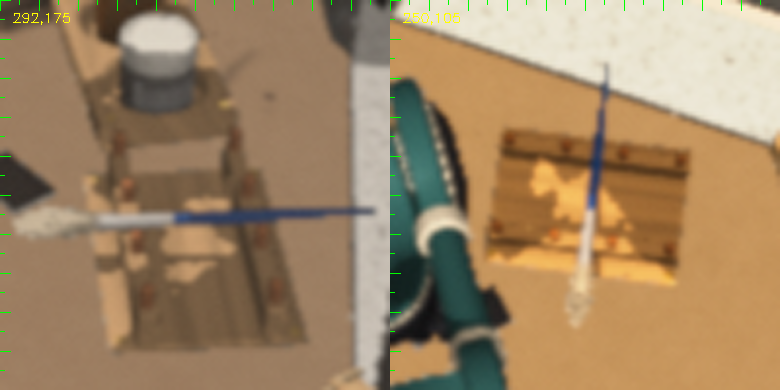

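View pics/p25_t.png

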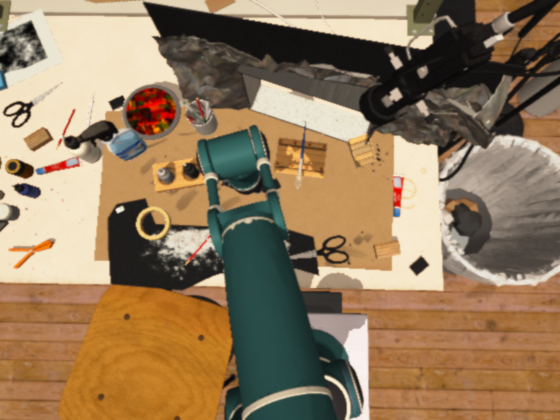

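View pics/p25_s.png

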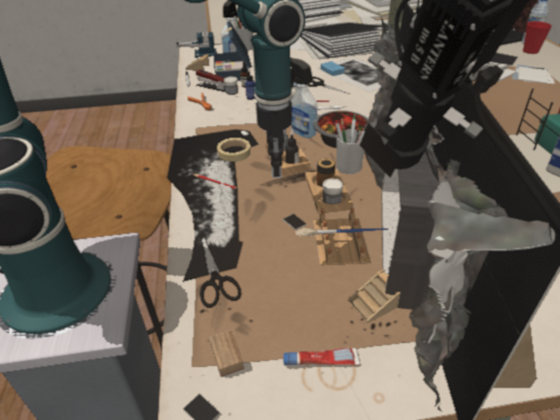

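```bash
python3 -m jog '[[[0.7,-4,5,-3,0,0,0],[0.7,-8,10,-3,0,0,0],[0.7,-8,16,-3,0,0,0],[0.7,-8,18,-3,0,0,0],[0.7,-8,18,-3,0,0,0],[0.7,-8,18,-3,0,0,0]]]' 30
python3 - <<'E'
from h import *
t=lambda x,y:(250+(x-390)/3.9-.4,105+y/3.9-.4)
s=lambda x,y:(292+x/3.9-.4,175+y/3.9-.4)
C=np.array([.609,.037]);ex=np.array([.994,-.105])
for n,fn,a,b in(('top',t,(605,65),(577,322)),('side',s,(375,212),(12,220))):
    A=plane(n,fn(*a),.037);B=plane(n,fn(*b),.037);m=(A+B)/2;d=A-B;print(n,A,B,m,'len',np.linalg.norm(d),'ang',np.arctan2(d[1],d[0]),'along x',(m-C)@ex)
snap('p26',(310,175),(210,165),50,3.9)
for n in('side','top'):
    a=cv2.imread(f'pics/{n}0.png');b=cv2.imread(f'pics/p26_{n[0]}.png');
    r=(slice(325,385),slice(205,365)) if n=='side' else (slice(170,265),slice(370,410))
    print(n,np.abs(a[r].astype(int)-b[r]).mean(),np.abs(a[r].astype(int)-b[r]).max())
print(bot.read_state()['time'])
E
```

```text
time: 32.48
tool_pos: [0.3866, 0.0009, 0.3158]
tcp_rot: [-3.136, 0.175, -0.0]
wrist_force: [0.6, 0.4, -0.6]
width: 0.3
top [0.7145 0.0287] [0.5117 0.0473] [0.6131 0.038 ] len 0.20365117235115537 ang -0.09146010042017932 along x 0.003970399999999993
side [0.7094 0.0179] [0.5057 0.0485] [0.60755 0.0332 ] len 0.2059855577461682 ang -0.14910599254348292 along x -0.0010422999999999518
side 7.714270833333333 70
top 7.524561403508772 87
32.575
```

View pics/p26.png

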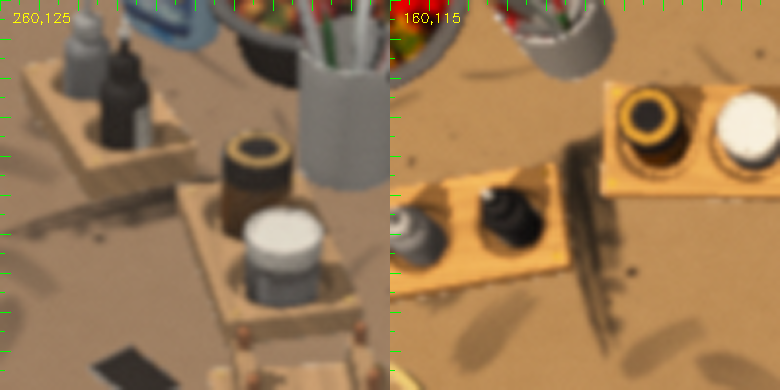

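View pics/p26_s.png

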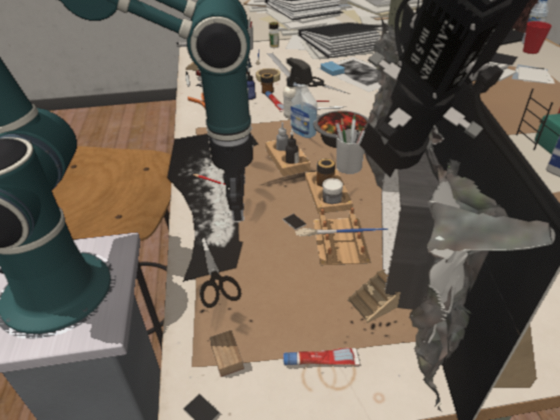

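```bash
python3 -m jog '[[[0.7,0,0,0,0,0,0],[0.7,0,0,0,0,0,0],[0.7,0,0,0,0,0,0],[0.7,0,0,0,0,0,0]]]' 30; python3 - <<'E'
from workcell import bot
print(bot.finish_job())
E
```

```text
time: 33.08
tool_pos: [0.3866, 0.0015, 0.3156]
tcp_rot: [3.137, -0.171, -0.0]
wrist_force: [0.1, 0.3, -0.3]
width: 0.296
the job is handed in; nothing more can be done
None
```

I put both bottles in the bottle rack, both jars in the jar rack, and laid the brush across both rails in the middle bay of the rest. I handed the job in at about 33 s with the arm clear of everything; finishing returned no verdict.

- **Bottles and jars:** the last pictures from both cameras show all four upright inside their wells. When I let go of each one, the tool height and wrist force fitted it standing on the well floor, but I did not measure that height in the pictures.
- **Brush:** its middle is within about 4 mm of the rest's centre along x: +4 mm from the top camera, -1 mm from the side camera. It is in line with the rest to within about 0.05 rad.
- **Paint tube and sanding block:** they look the same as at the start in both cameras. The pixel comparison was not clean: differences averaged about 8 grey levels, and up to 87 at single pixels. I put that down to changed shading and did not measure their positions.
- **Disagreements:**
  - The two cameras differed by about 2–8 mm, and by more on edges that were hard to pick out.
  - The heights I measured for the bottle and jar tops came out 3–6 mm below the stated ones.
  - I used values between the two cameras and checked them against where the gripper appeared in the side view.

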